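# Put the spare lamps and batteries away and close the lamp crate

## Task

Tidy away the electrical spares: set every reflector lamp gently into the plywood lamp crate (thin glass: no hard squeeze, no long drop), and drop every grey battery pack into the blue basket. When all the lamps are in, close the crate: hook one end of the lid under the steel lip, then swing the other end down inside the stop until the lid lies flat and fully home. Leave the twine and the jar where they are.

Things in the scene. Friction and masses are not known exactly. Their poses are not given: they have to be found in the camera images.
- crate: Plywood lamp crate, fixed, 305 x 111 mm over all, rim 100 mm up. Origin: centre of its underside; x along its length, z up. Inside 254 (x) by 92 mm (y), floor 5 mm up. Dividers 45 mm high make three equal cells centred at x = -84, 0 and +84 mm, y = 0. The tops of the end walls (16 mm thick) are the ledges that carry the lid. Lip at the -x end, stop at the +x end
- lip (a point): point on the ledge under the crate's steel lip: crate x = -135, z = 100 mm. The lip covers crate x = -151 to -127 mm; its underside is 20 mm, its top 26 mm above the ledge. Behind it a plate (inner face at x = -143 mm), at its ends cheeks (inner faces at y = +-51.5 mm). An end of the lid goes in under it aslant, 0.15 to 0.3 rad, its other end high
- stop (a point): foot of the steel stop at the crate's +x end: crate x = 144, z = 100 mm. It rises 20 mm above the rim and leans outward by 0.35 rad; because of it the lid cannot go in flat: its end swings down inside the stop. Low cheeks (12 mm above the rim, inner faces at y = +-51.5 mm) guide it sideways
- lid: loose plywood lid, 279 x 94 x 7 mm, about 250 g, the same at both ends (either may go under the lip), lying flat. Origin: centre of its underside, x along its length, z up. Home, its underside is at the crate's rim, its middle over the crate's with about 4 mm of play each way
- lid_handle (a point): middle of the lid's handle, 24 mm above the underside: a flat upright wooden fin across the middle of the lid, 14 mm thick along the lid's x, 70 mm long along its y, from 7 to 41 mm above the underside; pinch it across the 14 mm, fingers closing along the lid's x
- lid_end_a (a point): middle of the lower edge at the lid's -x end (139.5 mm from its centre)
- lid_end_b (a point): middle of the lower edge at the lid's +x end (139.5 mm from its centre)
- basket: blue open basket, fixed, 170 (x) x 150 (y) x 70 mm high, rim 182 x 162 mm, walls and floor 4 mm. Origin: centre of its underside, z up
- twine: bystander: round spool of twine, 72 mm across, 48 mm high, loose; origin at the centre of its underside
- jar: bystander: lidded jar, 60 mm across, 75 mm high, loose; origin at the centre of its underside
- lamp1: reflector lamp standing on its flat face (58 mm across), white cone from 10 to 44 mm up, then a straight metal cap 26 mm across, 44 to 76 mm up: grip it there, fingertips above the cone. 90 g. Origin: centre of the face, z to the cap. Thin glass: the fingers together may press with at most 30 N (5 to 10 N a finger carries it), and it may not fall more than 3 cm into the crate. May be absent
- lamp2: reflector lamp standing on its flat face (58 mm across), white cone from 10 to 44 mm up, then a straight metal cap 26 mm across, 44 to 76 mm up: grip it there, fingertips above the cone. 90 g. Origin: centre of the face, z to the cap. Thin glass: the fingers together may press with at most 30 N (5 to 10 N a finger carries it), and it may not fall more than 3 cm into the crate. May be absent
- lamp3: reflector lamp standing on its flat face (58 mm across), white cone from 10 to 44 mm up, then a straight metal cap 26 mm across, 44 to 76 mm up: grip it there, fingertips above the cone. 90 g. Origin: centre of the face, z to the cap. Thin glass: the fingers together may press with at most 30 N (5 to 10 N a finger carries it), and it may not fall more than 3 cm into the crate. May be absent
- pack1: grey battery pack, a block 84 (x) x 40 (y) x 34 mm high, about 160 g, lying flat; origin: centre of its underside, long side along x, z up. Not fragile. May be absent
- pack2: grey battery pack, a block 84 (x) x 40 (y) x 34 mm high, about 160 g, lying flat; origin: centre of its underside, long side along x, z up. Not fragile. May be absent
- pack3: grey battery pack, a block 84 (x) x 40 (y) x 34 mm high, about 160 g, lying flat; origin: centre of its underside, long side along x, z up. Not fragile. May be absent
There are look-alikes about, which are no part of the job. What is shaped like the lamp1 but orange or purple is not meant.

How it is judged (in metres and radians):
On the way, in this order (a step that is already met when the one before it is completed fails the run):
1. every lamp is in the crate (x of lamp1 in the frame of crate between -0.127 and 0.127 m and y of lamp1 in the frame of crate between -0.046 and 0.046 m and z of lamp1 in the frame of crate between 0 and 0.09 m and x of lamp2 in the frame of crate between -0.127 and 0.127 m and y of lamp2 in the frame of crate between -0.046 and 0.046 m and z of lamp2 in the frame of crate between 0 and 0.09 m and x of lamp3 in the frame of crate between -0.127 and 0.127 m and y of lamp3 in the frame of crate between -0.046 and 0.046 m and z of lamp3 in the frame of crate between 0 and 0.09 m), for 0.2 s.
2. one end of the lid is under the lip, with the other end still raised (((x of lid_end_a in the frame of crate below -0.13 m and z of lid_end_a in the frame of crate between 0.095 and 0.118 m and y of lid_end_a in the frame of crate between -0.02 and 0.02 m and z of lid_end_b in the frame of crate above 0.125 m) or (x of lid_end_b in the frame of crate below -0.13 m and z of lid_end_b in the frame of crate between 0.095 and 0.118 m and y of lid_end_b in the frame of crate between -0.02 and 0.02 m and z of lid_end_a in the frame of crate above 0.125 m))), for 0.2 s.
3. the lid lies home on the crate (x of lid in the frame of crate between -0.008 and 0.008 m and y of lid in the frame of crate between -0.01 and 0.01 m and z of lid in the frame of crate between 0.095 and 0.106 m and angle between lid's own z axis and vertical below 0.04 rad and angle between the x axis of lid and the x axis of crate, either way round below 0.08 rad), for 0.2 s.
At the end, for the whole second after the job is handed in: Lamps inside the crate below its rim, packs inside the basket; lid on the crate, centred within 8 mm along and 10 mm across, underside 95 to 106 mm above the crate's, level within 0.04 rad, in line within 0.08 rad; all at rest (all of step 1 and all of step 3 and x of pack1 in the frame of basket between -0.085 and 0.085 m and y of pack1 in the frame of basket between -0.075 and 0.075 m and z of pack1 in the frame of basket between 0 and 0.085 m and x of pack2 in the frame of basket between -0.085 and 0.085 m and y of pack2 in the frame of basket between -0.075 and 0.075 m and z of pack2 in the frame of basket between 0 and 0.085 m and x of pack3 in the frame of basket between -0.085 and 0.085 m and y of pack3 in the frame of basket between -0.075 and 0.075 m and z of pack3 in the frame of basket between 0 and 0.085 m and linear speed of each of lamp1, lamp2, lamp3, pack1, pack2, pack3, lid below 0.03 m/s); the robot touches nothing.
It fails at once if the fingers squeeze a lamp with more than 30 N together (contact force between any of lamp1, lamp2, lamp3 and the fingers above 30 N).
It fails at once if a lamp drops to the crate's floor faster than 1 m/s (a fall of over 5 cm) ((x of lamp1 in the frame of crate between -0.127 and 0.127 m and y of lamp1 in the frame of crate between -0.046 and 0.046 m and z of lamp1 in the frame of crate below 0.05 m and linear speed of lamp1 above 1 m/s) or (x of lamp2 in the frame of crate between -0.127 and 0.127 m and y of lamp2 in the frame of crate between -0.046 and 0.046 m and z of lamp2 in the frame of crate below 0.05 m and linear speed of lamp2 above 1 m/s) or (x of lamp3 in the frame of crate between -0.127 and 0.127 m and y of lamp3 in the frame of crate between -0.046 and 0.046 m and z of lamp3 in the frame of crate below 0.05 m and linear speed of lamp3 above 1 m/s)).
It fails at once if the twine or the jar is moved by more than 4 cm (distance of any of twine, jar from where it was at the start of the episode above 0.04 m).
Of lamp1, lamp2, lamp3 only 2 to 3 are there at a start; the rules pass over those that are not, and their reading is None.
Of pack1, pack2, pack3 only 1 to 3 are there at a start; the rules pass over those that are not, and their reading is None.
At some moment in a run one of pack1, pack2, pack3, lid may be knocked a few centimetres aside while the robot is not near it.
It also fails if it takes over 210 s, if anything falls off the work surface, if the arm or the gripper's body presses on something with over 40 N, if the wrist force passes 120 N, or if a joint passes its speed limit or range.

## Robot

A 6-joint arm with a two-finger parallel gripper is mounted at the origin on the work surface. World frame = base frame: x ahead of the robot, y to its left, z up, the work surface at z = 0. Lengths are in mm, angles in rad, forces in N, time in s.
With the tool pointing down it reaches from about 350 to 875 mm from the base axis. Payload 4.2 kg.
Tool frame: the origin (TCP) lies on the mounting face of the last link; the fingertips stand 182 mm ahead of it and the grasp point (between the pads) lies 164 mm ahead of it (manip.tip_extent is the distance from the TCP to the fingertips, in mm); z points along the fingers, y is the line along which they close (so a half turn about z gives the same grasp; the last joint's range is limited). The gripper opens to 87 mm and grips with 3 to 60 N. Pads are 19 mm wide; open, the fingers measure 117 mm over their backs; the gripper's body (75 mm by 190 mm) begins 51 mm behind the grasp point.
Start: joints at [-0.85, 0.385, 0.008, 0, -1.194, -0.259], TCP at [278.487, -559.504, 404.75] pointing down, gripper open.
Joint ranges: [-3.14, 3.14], [-1.21, 2.06], [-1.07, 1.41], [-3.16, 2.05], [-2.99, -0.16], [-3.1, 3.1]. Speed limits (rad/s): [2.79, 2.79, 3.14, 3.14, 3.14, 3.14].

## Interface

Orientations are given as a 3x3 rotation matrix whose columns are the frame's x, y, z axes.
In Python, from station import manip gives the robot as it stands.
- The arm moves only by the tool send_rows, never from a script. Its argument "commands" is a list of rows, each a list of 7 numbers: the shift along the tool's x, y, z each as a share of 20 mm, from -1 to 1, then the turn, a rotation vector about the tool's x, y, z each as a share of 5 degrees, from -1 to 1, then the opening, from 0 (shut) to 1 (fully open). A call has 1 to 20 rows; each row shifts and turns the commanded pose from where the row before left it, along the tool's axes as they then stand; what a row does not reach is not made up. A row lasts 1/10 s, in which the tool goes at most 50 mm and 8.59 degrees, less where a joint would pass 70% of its speed; a pose out of reach is approached as far as the arm can. A call with a number of a shift or a turn outside -1 to 1 is refused whole. A call with a gripper value outside its range is refused whole. The fingers move at their own pace and stop on an object; the grip force is fixed at half the most. Time passes only in rows, so rows that do not move let the fingers close. It gives the time, the measured TCP pose, the force, the opening and the grip force at its end, in the units of the state.
- manip.get_state(): the state, without advancing time (a new reading comes with each control period).
- manip.grab_frame(name): name is "scene" or "top" or "wrist"; returns the picture (480x640x3 uint8, blue, green, red); there is no depth.
- manip.camera_params(name): a dict with "K" (3x3 intrinsics, pixels), "origin" and "rotation" of the camera in the world; the wrist camera has in their place "T_tool_cam" (4x4, takes a point from camera to tool coordinates, whose origin is the TCP and whose axes are the flange's). Camera axes: x right, y down, z forward; pixel columns grow to the right and rows downward; lengths in mm; the calibration is good to about 2 mm. A picture is of the moment at which its call begins: read the wrist's pose just before it. camera_params takes no time and is no camera call.
- manip.finish_job(): hands the job in; it is judged then, once.
The state is a dict: "clock": time; "qpos": joint angles; "qvel": joint speeds; "joint_efforts": joint torques, N m; "tool_pos": TCP position; "tcp_rot": TCP orientation; "wrist_force": force on the tool from outside, world axes, zero at the start; "moment": the same for the moment, N m; "gripper_width": finger opening in mm; "gripper_force": force on a finger pad.
Only numpy, scipy, OpenCV 4.12 (cv2) and the standard library are available. Lean on these libraries where they do the work, as an engineer would, in place of code of your own. Each camera call takes 0.05 s, during which the arm holds its last target. There are 200 camera calls.

## Working session

There is one attempt and no reset: what is moved stays moved. The work goes in short steps, Python scripts to look and compute and a tool call to move; the robot and the scene stay as the last step left them, time stands still between calls to the robot, and variables do not carry over. Pictures are saved under pics/ and viewed, at most 14 in all, crops included, and the job is handed in when it is done.

Besides the shell and the picture viewer there is one more tool, called as a command line: name --pt "numbers of a row" for each row, then --argument value for the rest. send_rows: Moves the arm, as the interface text tells. Its arguments: {"type":"object","properties":{"commands":{"type":"array","items":{"type":"array","items":{"type":"number","minimum":-1,"maximum":1}}}},"required":["commands"]}

```bash
mkdir -p pics; python3 - <<'E'
from station import manip
import cv2
for n in("scene","top"):
    cv2.imwrite(f"pics/{n}0.png",manip.grab_frame(n)); print(n,manip.camera_params(n))
print(manip.camera_params("wrist"))
print(manip.get_state())
E
```

```text
scene {'K': array([[569.03115768,   0.        , 324.8774603 ],
       [  0.        , 569.03115768, 242.56637748],
       [  0.        ,   0.        ,   1.        ]]), 'origin': array([1310.03121962, -102.55254647, 1065.62854607]), 'rotation': array([[ 5.92564075e-02,  7.76873757e-01, -6.26861901e-01],
       [ 9.98242794e-01, -4.61493603e-02,  3.71693586e-02],
       [-5.33764833e-05, -6.27962898e-01, -7.78243275e-01]])}
top {'K': array([[564.99652926,   0.        , 320.14280083],
       [  0.        , 564.99652926, 242.55856164],
       [  0.        ,   0.        ,   1.        ]]), 'origin': array([ 352.40312253,  -37.11419048, 1304.17210912]), 'rotation': array([[ 0.00106312, -0.9930942 ,  0.11731484],
       [-0.99959809, -0.00437877, -0.02800876],
       [ 0.02832903, -0.11723791, -0.99269972]])}
{'K': array([[361.57868147,   0.        , 324.37948245],
       [  0.        , 361.57868147, 237.76603165],
       [  0.        ,   0.        ,   1.        ]]), 'T_tool_cam': array([[ 6.94692346e-04, -9.60682924e-01, -2.77646964e-01,
         7.65338624e+01],
       [ 9.99999518e-01,  4.
[... 364 characters left out ...]
01]), 'qvel': array([-1.51350382e-03, -1.58190734e-03,  3.29155052e-03,  4.73773950e-04,
        1.62756817e-03, -3.88190450e-05]), 'joint_efforts': array([-5.29108020e-04, -3.91689777e+01,  1.87936592e+01,  4.23196793e+00,
        1.34320339e-02, -7.20609023e-05]), 'tool_pos': array([ 278.41536911, -559.3432694 ,  403.77941518]), 'tcp_rot': array([[-8.95329913e-01, -4.45402543e-01, -9.59908738e-04],
       [-4.45403566e-01,  8.95328304e-01,  1.70054338e-03],
       [ 1.02007117e-04,  1.95009413e-03, -9.99998093e-01]]), 'wrist_force': array([0.51345209, 0.02573709, 0.22784671]), 'moment': array([ 0.03726848, -0.0356496 ,  0.04209978]), 'gripper_force': 0.0, 'gripper_width': 87.0414448536071}
```

View pics/top0.png

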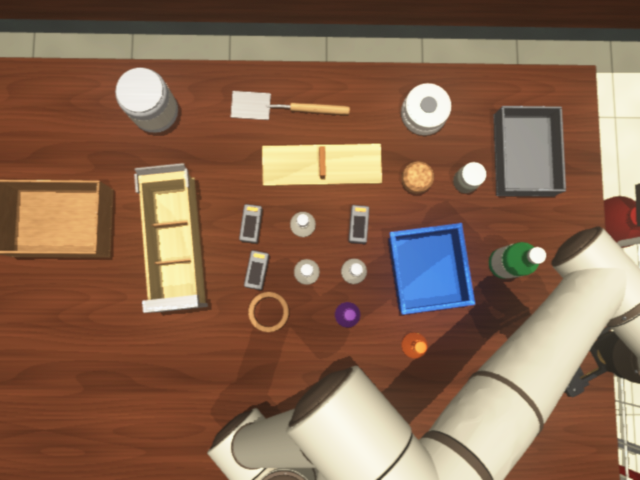

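View pics/scene0.png

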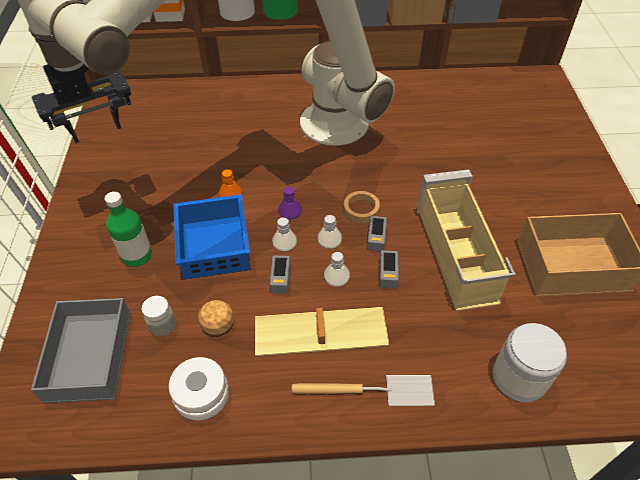

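```bash
python3 - <<'E'
import cv2,numpy as np
t=cv2.imread("pics/top0.png");s=cv2.imread("pics/scene0.png")
a=cv2.resize(t[155:320,125:225],(360,594),interpolation=cv2.INTER_CUBIC)
b=cv2.resize(s[165:315,410:520],(436,594),interpolation=cv2.INTER_CUBIC)
cv2.imwrite("pics/c1.png",np.hstack([a,b]))
a=cv2.resize(t[130:330,230:480],(750,600),interpolation=cv2.INTER_CUBIC)
cv2.imwrite("pics/c2.png",a)
E
```

```text
(no output)
```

View pics/c1.png

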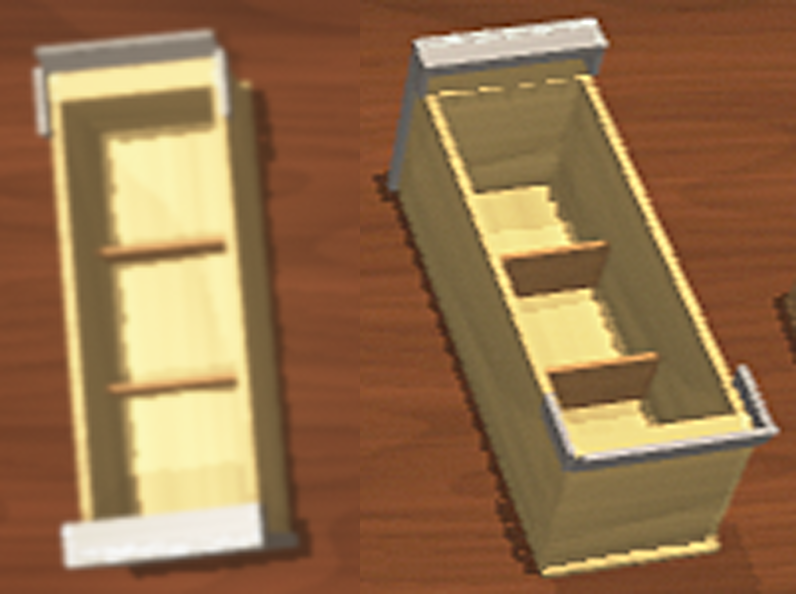

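View pics/c2.png

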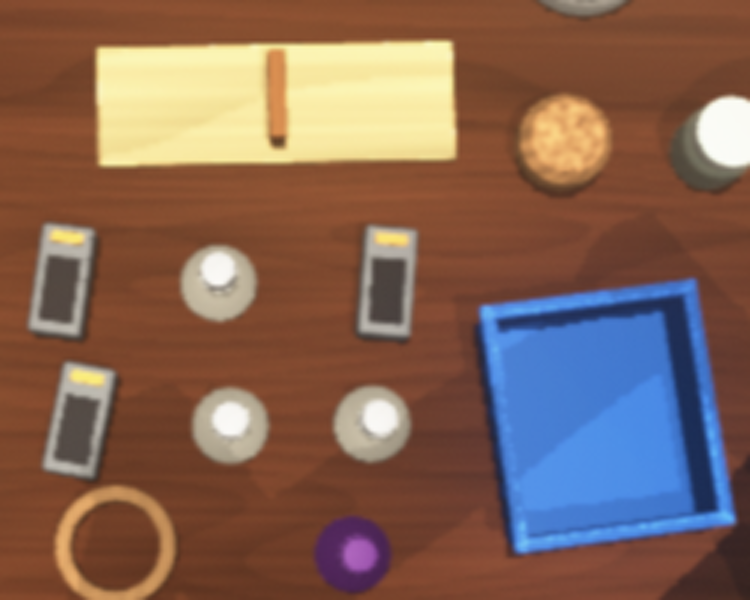

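```bash
cat > h.py <<'E'
import numpy as np,cv2
from station import manip
def bp(cam,uv,z):
    p=manip.camera_params(cam); 
    return bpp(p['K'],p['origin'],p['rotation'],uv,z)
def wcam(st):
    p=manip.camera_params('wrist');T=p['T_tool_cam'];R=st['tcp_rot']
    return p['K'],st['tool_pos']+R@T[:3,3],R@T[:3,:3]
def bpp(K,o,R,uv,z):
    d=R@np.linalg.solve(K,[uv[0],uv[1],1]); return o+d*(z-o[2])/d[2]
def proj(K,o,R,P):
    c=R.T@(np.asarray(P)-o); q=K@c; return q[:2]/q[2]
def tri(rays):  # list of (K,o,R,uv)
    A=np.zeros((3,3));b=np.zeros(3)
    for K,o,R,uv in rays:
        d=R@np.linalg.solve(K,[*uv,1]);d/=np.linalg.norm(d);M=np.eye(3)-np.outer(d,d);A+=M;b+=M@o
    return np.linalg.solve(A,b)
E
python3 - <<'E'
from h import *
np.set_printoptions(precision=1,suppress=True)
c2=lambda u,v:(230+u/3,130+v/3)
c1=lambda u,v:(125+u/3.6,155+v/3.6)
for n,l,z,c in [("lamps",[(218,267),(230,420),(380,417)],76,c2),("packs",[(62,281),(388,283),(80,420)],34,c2),("lid",[(97,47),(453,42),(456,158),(99,166)],7,c2),
 ("handle",[(276,55),(277,138)],41,c2),("basket",[(482,308),(695,282),(735,520),(520,550)],70,c2),("lip",[(62,525),(262,505),(262,545),(65,567)],126,c1),("openingfar",[(63,103),(213,90)],100,c1),("twine/jar",[(562,135),(730,130)],60,c2)]:
    print(n,*[bp("top",c(*p),z)[:2] for p in l])
print(bp("scene",(480,272),100))
E
```

```text
lamps [549.5 -33.3] [437.3 -42.5] [ 439.8 -151.5]
packs [544.9  84.6] [ 544.7 -162.2] [439.9  69.5]
lid [734.7  62.6] [ 741.4 -217.7] [ 648. -219.] [639.6  59.9]
handle [719.7 -76.8] [654.8 -77.6]
basket [ 521. -228.] [ 541.2 -386.9] [ 365.7 -411.3] [ 343.9 -253.3]
lip [369.3 295.7] [380.9 182.3] [358.1 181.7] [345.5 293.1]
openingfar [620.9 311.9] [629.5 222.9]
twine/jar [ 654.2 -291.9] [ 659.1 -419.7]
[630.5 263.  100. ]
```

send_rows --pt "0 0 -1 0 0 0.88 1" --pt "0 0 -1 0 0 0.88 1" --pt "0 0 -1 0 0 0.88 1" --pt "0 0 -1 0 0 0.88 1" --pt "0 0 -1 0 0 0.88 1" --pt "0 0 0 0 0 0.88 1" --pt "-0.35 1 0 0 0 0 1" --pt "-0.35 1 0 0 0 0 1" --pt "-0.35 1 0 0 0 0 1" --pt "-0.35 1 0 0 0 0 1" --pt "-0.35 1 0 0 0 0 1" --pt "-0.35 1 0 0 0 0 1" --pt "-0.35 1 0 0 0 0 1" --pt "-0.35 1 0 0 0 0 1" --pt "-0.35 1 0 0 0 0 1" --pt "-0.35 1 0 0 0 0 1" --pt "-0.35 1 0 0 0 0 1" --pt "-0.35 1 0 0 0 0 1" --pt "-0.35 1 0 0 0 0 1" --pt "-0.35 1 0 0 0 0 1"

```text
clock: 2.1
tool_pos: [376.3, -278.5, 504.3]
tcp_rot: [[-1.0, -0.001, -0.001], [-0.001, 1.0, 0.001], [0.001, 0.001, -1.0]]
wrist_force: [0.9, -0.2, 0.8]
gripper_width: 87.1
gripper_force: 0.0
```

send_rows --pt "-0.35 1 0 0 0 0 1" --pt "-0.35 1 0 0 0 0 1" --pt "-0.35 1 0 0 0 0 1" --pt "-0.35 1 0 0 0 0 1" --pt "-0.35 1 0 0 0 0 1" --pt "-0.35 1 0 0 0 0 1" --pt "-0.35 1 0 0 0 0 1" --pt "-0.35 1 0 0 0 0 1" --pt "-0.35 1 1 0 0 0 1" --pt "-0.35 1 1 0 0 0 1" --pt "-0.35 1 1 0 0 0 1" --pt "-0.35 1 1 0 0 0 1" --pt "-0.35 0 1 0 0 0 1" --pt "0 0 0 0 0 0 1" --pt "0 0 0 0 0 0 1"

```text
clock: 3.6
tool_pos: [467.0, -39.4, 404.8]
tcp_rot: [[-1.0, -0.001, -0.001], [-0.001, 1.0, -0.001], [0.001, -0.001, -1.0]]
wrist_force: [0.5, 0.3, 1.1]
gripper_width: 87.0
gripper_force: 0.0
```

```bash
python3 - <<'E'
from h import *
import pickle
s=manip.get_state();f=manip.grab_frame("wrist");pickle.dump(s,open("w1.pkl","wb"));cv2.imwrite("pics/w1.png",f)
print(s['tool_pos'],s['tcp_rot'],s['qpos'],s['clock'])
E
```

```text
[466.97594008 -39.38905916 404.80767558] [[-9.99998911e-01 -1.07107541e-03 -1.01541907e-03]
 [-1.07042642e-03  9.99999223e-01 -6.39464731e-04]
 [ 1.01610319e-03 -6.38377103e-04 -9.99999280e-01]] [ 2.63920114e-01  1.16083065e-01 -3.58329247e-01  3.95955406e-04
 -1.09753112e+00 -1.83382637e+00] 3.6
```

View pics/w1.png

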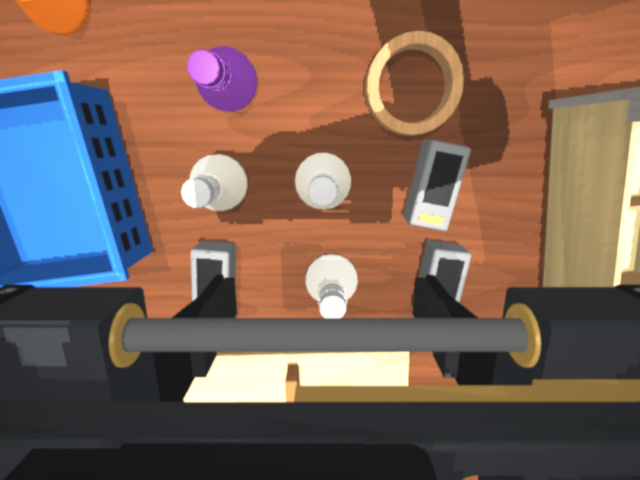

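```bash
python3 - <<'E'
from h import *
import pickle
np.set_printoptions(precision=1,suppress=True)
w=wcam(pickle.load(open("w1.pkl","rb")));p=manip.camera_params("top");t=(p['K'],p['origin'],p['rotation'])
c2=lambda u,v:(230+u/3,130+v/3)
for n,a,b in [("C",(199,193),c2(380,417)),("B",(322,190),c2(230,420)),("A",(333,302),c2(218,267))]:
    print(n,tri([(*w,a),(*t,b)]),bpp(*w,a,76),bpp(*t,b,76))
# face circle centres approx (z~10)
for n,a in [("C",(219,182)),("B",(323,181)),("A",(332,279))]: print(n,"face",bpp(*w,a,12))
# pack3 yellow label and black centre
print("p3 label",tri([(*w,(432,218)),(*t,c2(87,376))]),bpp(*w,(432,218),34),bpp(*t,c2(87,376),34))
print("p3 black",tri([(*w,(445,180)),(*t,c2(75,430))]),bpp(*w,(445,180),34),bpp(*t,c2(75,430),34))
E
```

```text
C [ 441.7 -153.3   55.2] [ 438.9 -145.9   76. ] [ 439.8 -151.5   76. ]
B [438.4 -41.6  60.7] [436.1 -40.6  76. ] [437.3 -42.5  76. ]
A [553.4 -31.4  51. ] [541.  -30.3  76. ] [549.5 -33.3  76. ]
C face [ 437.7 -146.7   12. ]
B face [436.5 -40.   12. ]
A face [544.5 -29.9  12. ]
p3 label [470.5  65.3  40. ] [470.1  68.2  34. ] [472.9  64.7  34. ]
p3 black [430.8  71.7  51.5] [432.5  77.6  34. ] [432.4  73.1  34. ]
```

send_rows --pt "-0.26 0.97 -0.5 0 0 0 1" --pt "-0.26 0.97 -0.5 0 0 0 1" --pt "-0.26 0.97 -0.5 0 0 0 1" --pt "-0.26 0.97 -0.5 0 0 0 1" --pt "-0.26 0.97 -0.5 0 0 0 1" --pt "-0.26 0.97 -0.5 0 0 0 1" --pt "-0.26 0.97 -0.5 0 0 0 1" --pt "-0.26 0.97 -0.5 0 0 0 1" --pt "-0.26 0.97 -0.5 0 0 0 1" --pt "-0.26 0.97 -0.5 0 0 0 1" --pt "-0.26 0.97 -0.5 0 0 0 1" --pt "-0.26 0.97 -0.5 0 0 0 1" --pt "-0.26 0.97 -0.5 0 0 0 1" --pt "-0.26 0.97 -0.5 0 0 0 1" --pt "-0.26 0.97 -0.5 0 0 0 1" --pt "0 0 0 0 0 0 1" --pt "0 0 0 0 0 0 1"

```text
clock: 5.35
tool_pos: [544.4, 251.2, 555.6]
tcp_rot: [[-1.0, -0.001, 0.001], [-0.001, 1.0, 0.001], [-0.001, 0.001, -1.0]]
wrist_force: [0.7, 0.1, 0.3]
gripper_width: 87.1
gripper_force: 0.0
```

```bash
python3 - <<'E'
from h import *
import pickle
s=manip.get_state();f=manip.grab_frame("wrist");pickle.dump(s,open("w2.pkl","wb"));cv2.imwrite("pics/w2.png",f)
print(s['tool_pos'],s['qpos'],s['clock'])
cv2.imwrite("pics/w2c.png",cv2.resize(f[20:320,200:480],None,fx=2,fy=2,interpolation=cv2.INTER_CUBIC))
E
```

```text
[544.39837856 251.24032373 555.55487164] [ 7.02143123e-01  2.80913806e-01  2.25103399e-01 -7.47683566e-05
 -1.51386535e+00 -2.27210353e+00] 5.35
```

View pics/w2c.png

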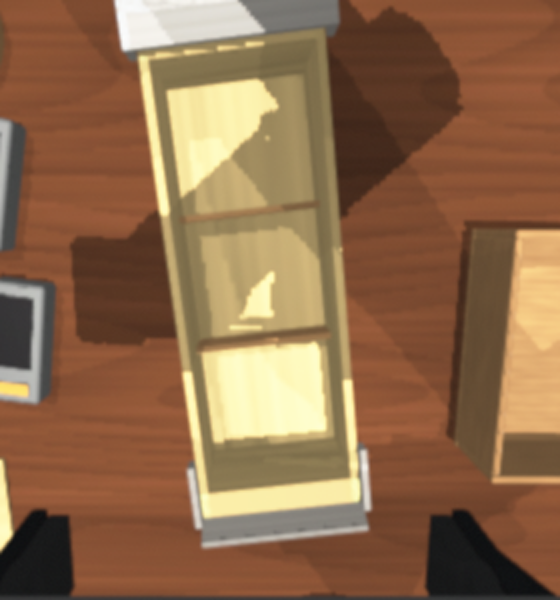

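```bash
python3 - <<'E'
from h import *
import pickle
from scipy.optimize import least_squares
np.set_printoptions(precision=2,suppress=True)
w=wcam(pickle.load(open("w2.pkl","rb")))
C=lambda u,v:np.array((200+u/2,20+v/2))
obs=[((-42,-46,50),(187,218)),((-42,46,50),(316,203)),((42,-46,50),(200,347)),((42,46,50),(330,330)),((127,-55.5,100),(203,493)),((127,55.5,100),(360,479)),((-127,-55.5,100),(142,70)),((-127,55.5,100),(328,45))]
def W(q,P):
    c,s=np.cos(q[2]),np.sin(q[2]);x,y,z=P;return np.array([q[0]+c*x-s*y,q[1]+s*x+c*y,z+(q[3] if len(q)>3 else 0)])
def f(q):return np.concatenate([proj(*w,W(q,P))-C(*u) for P,u in obs])
for q0 in ([500,250,.1],[500,250,.1,0]):
    r=least_squares(f,q0);print(r.x,r.fun.reshape(-1,2))
q=r.x
for P in [(-127,-55,120),(-127,55,120),(143,-55.5,100),(143,55.5,100)]: print((proj(*w,W(q,P))-[200,20])*2)
E
```

```text
[501.88 259.08   0.12] [[-3.43  2.45]
 [ 3.36  1.38]
 [-1.2   2.36]
 [ 1.73  3.08]
 [-3.79  2.02]
 [ 4.08 -0.33]
 [-4.66 -3.53]
 [ 3.97 -3.96]]
[502.14 259.26   0.12 -15.94] [[-2.2   2.69]
 [ 2.3   1.93]
 [-0.31  0.63]
 [ 0.54  1.6 ]
 [-2.83 -2.12]
 [ 2.25 -4.18]
 [-2.31 -0.23]
 [ 2.48 -0.12]]
[132.84  61.71]
[336.26  35.86]
[200.54 511.09]
[366.19 493.29]
```

```bash
python3 - <<'E'
from h import *
import pickle
from scipy.optimize import least_squares
np.set_printoptions(precision=2,suppress=True)
w=wcam(pickle.load(open("w2.pkl","rb")))
C=lambda u,v:np.array((200+u/2,20+v/2))
def W(q,P):
    c,s=np.cos(q[2]),np.sin(q[2]);x,y,z=P;return np.array([q[0]+c*x-s*y,q[1]+s*x+c*y,z+q[3]])
def f(q,fz=1):
    h=q[4];obs=[((127,-h,100),(203,493)),((127,h,100),(360,479)),((143,-h,100),(203,517)),((143,h,100),(363,502)),((-127,-h,100),(142,70)),((-127,h,100),(328,45)),((-42,0,50),(251.5,210.5)),((42,0,50),(265,338.5))]
    return np.concatenate([proj(*w,W(q,P))-C(*u) for P,u in obs]+[[q[3]*fz]])
for fz in (0,1):
    r=least_squares(f,[500,250,.1,0,51],args=(fz,));print(r.x,r.fun[:-1].reshape(-1,2).T)
q=r.x
for P in [(0,0,5),(-84,0,5),(84,0,5)]: print(W(q,P))
E
```

```text
[502.88 259.19   0.11  -7.75  51.89] [[-0.75  0.18  0.83 -0.47 -0.01  0.2  -0.02  0.04]
 [ 0.24 -1.2  -0.43 -1.22 -1.58 -0.69  2.81  2.58]]
[502.4  259.08   0.11  -2.13  51.24] [[-0.6   0.27  1.   -0.37 -0.27  0.05 -0.09  0.06]
 [ 1.39 -0.05  0.85  0.06 -3.21 -2.36  2.36  2.87]]
[502.4  259.08   2.87]
[418.94 249.54   2.87]
[585.85 268.62   2.87]
```

send_rows --pt "0.36 -0.97 0.85 0 0 0 0.6" --pt "0.36 -0.97 0.85 0 0 0 0.6" --pt "0.36 -0.97 0.85 0 0 0 0.6" --pt "0.36 -0.97 0.85 0 0 0 0.6" --pt "0.36 -0.97 0.85 0 0 0 0.6" --pt "0.36 -0.97 0.85 0 0 0 0.6" --pt "0.36 -0.97 0.85 0 0 0 0.6" --pt "0.36 -0.97 0.85 0 0 0 0.6" --pt "0.36 -0.97 0.85 0 0 0 0.6" --pt "0.36 -0.97 0.85 0 0 0 0.6" --pt "0.36 -0.97 0.85 0 0 0 0.6" --pt "0.36 -0.97 0.85 0 0 0 0.6" --pt "0.36 -0.97 0.85 0 0 0 0.6" --pt "0.36 -0.97 0.85 0 0 0 0.6" --pt "0.36 -0.97 0.85 0 0 0 0.6" --pt "0 0 0 0 0 0 0.6" --pt "0 0 0 0 0 0 0.6" --pt "0 0 0 0 0 0 0.6"

```text
clock: 7.2
tool_pos: [437.4, -39.2, 300.8]
tcp_rot: [[-1.0, -0.001, 0.002], [-0.001, 1.0, 0.0], [-0.002, 0.0, -1.0]]
wrist_force: [1.7, 0.3, 0.4]
gripper_width: 52.3
gripper_force: 0.0
```

```bash
python3 - <<'E'
from h import *
import pickle
s=manip.get_state();f=manip.grab_frame("wrist");pickle.dump(s,open("w3.pkl","wb"));cv2.imwrite("pics/w3.png",f)
print(s['tool_pos'],s['gripper_width'],s['clock'])
cv2.imwrite("pics/w3c.png",f[60:330,140:560])
w=wcam(s); print([proj(*w,P) for P in [(436.5,-40.5,76),(436.5,-40.5,10)]])
E
```

```text
[437.39343363 -39.1792594  300.7796943 ] 52.309721959514526 7.2
[array([320.27075753, 264.43405908]), array([321.1423176 , 234.59441044])]
```

View pics/w3c.png

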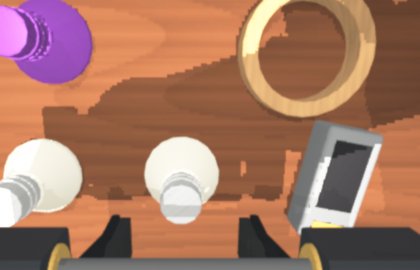

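send_rows --pt "0 -0.04 0.86 0 0 0 0.6" --pt "0 0 0.86 0 0 0 0.6" --pt "0 0 0.86 0 0 0 0.6" --pt "0 0 0.86 0 0 0 0.6" --pt "0 0 0 0 0 0 0.5" --pt "0 0 0 0 0 0 0.4" --pt "0 0 0 0 0 0 0.35" --pt "0 0 0 0 0 0 0.32" --pt "0 0 0 0 0 0 0.32" --pt "0 0 0 0 0 0 0.32"

```text
clock: 8.25
tool_pos: [437.1, -40.2, 231.4]
tcp_rot: [[-1.0, -0.001, 0.001], [-0.001, 1.0, 0.0], [-0.001, 0.0, -1.0]]
wrist_force: [0.8, -0.5, 1.0]
gripper_width: 28.5
gripper_force: 0.4
```

send_rows --pt "0 0 0 0 0 0 0.3" --pt "0 0 0 0 0 0 0.3"

```text
clock: 8.45
tool_pos: [437.0, -40.2, 231.1]
tcp_rot: [[-1.0, -0.001, 0.0], [-0.001, 1.0, -0.0], [-0.0, -0.0, -1.0]]
wrist_force: [0.7, -0.6, 0.7]
gripper_width: 26.9
gripper_force: 0.4
```

send_rows --pt "0 0 0 0 0 0 0.29" --pt "0 0 0 0 0 0 0.29"

```text
clock: 8.65
tool_pos: [437.0, -40.2, 231.0]
tcp_rot: [[-1.0, -0.001, -0.0], [-0.001, 1.0, -0.0], [0.0, -0.0, -1.0]]
wrist_force: [-0.6, -0.5, 1.1]
gripper_width: 25.7
gripper_force: 12.6
```

send_rows --pt "0 0 0 0 0 0 0.293" --pt "0 0 0 0 0 0 0.293"

```text
clock: 8.85
tool_pos: [437.0, -40.2, 231.0]
tcp_rot: [[-1.0, -0.001, -0.0], [-0.001, 1.0, -0.0], [0.0, -0.0, -1.0]]
wrist_force: [0.0, -1.6, 2.0]
gripper_width: 25.8
gripper_force: 8.4
```

send_rows --pt "0 0 -0.5 0 0 0 0.293" --pt "0 0 -1 0 0 0 0.293" --pt "0 0 -1 0 0 0 0.293" --pt "0 0 -1 0 0 0 0.293" --pt "0 0 -1 0 0 0 0.293" --pt "0 0 -1 0 0 0 0.293" --pt "0 0 -1 0 0 0 0.293" --pt "0 0 -1 0 0 0 0.293" --pt "0 0 -0.5 0 0 0 0.293" --pt "0 0 0 0 0 0 0.293"

```text
clock: 9.85
tool_pos: [437.0, -40.1, 392.3]
tcp_rot: [[-1.0, -0.001, 0.003], [-0.001, 1.0, 0.001], [-0.003, 0.001, -1.0]]
wrist_force: [-0.5, -0.2, -0.6]
gripper_width: 25.5
gripper_force: 8.3
```

send_rows --pt "0.06 0.5 0 0 0 0 0.293" --pt "0.06 1 0 0 0 0 0.293" --pt "0.06 1 0 0 0 0 0.293" --pt "0.06 1 0 0 0 0 0.293" --pt "0.06 1 0 0 0 0 0.293" --pt "0.06 1 0 0 0 0 0.293" --pt "0.06 1 0 0 0 0 0.293" --pt "0.06 1 0 0 0 0 0.293" --pt "0.06 1 0 0 0 0 0.293" --pt "0.06 1 0 0 0 0 0.293" --pt "0.06 1 0 0 0 0 0.293" --pt "0.06 1 0 0 0 0 0.293" --pt "0.06 1 0 0 0 0 0.293" --pt "0.06 1 0 0 0 0 0.293" --pt "0.06 0.98 0 0 0 0 0.293" --pt "0 0 0 0 0 -0.5 0.293" --pt "0 0 0 0 0 -0.5 0.293" --pt "0 0 0 0 0 -0.3 0.293" --pt "0 0 0 0 0 0 0.293"

```text
clock: 11.75
tool_pos: [418.3, 249.6, 389.9]
tcp_rot: [[-0.993, -0.114, -0.002], [-0.114, 0.993, -0.001], [0.002, -0.001, -1.0]]
wrist_force: [-0.6, -0.5, -1.1]
gripper_width: 25.4
gripper_force: 8.3
```

```bash
python3 - <<'E'
from h import *
import pickle
s=manip.get_state();f=manip.grab_frame("wrist");pickle.dump(s,open("w4.pkl","wb"));cv2.imwrite("pics/w4.png",f)
print(s['tool_pos'],s['tcp_rot'],s['gripper_width'],s['gripper_force'],s['clock'])
E
```

```text
[418.28167776 249.61624787 389.94681951] [[-0.99343996 -0.11434358 -0.00161094]
 [-0.11434131  0.99344049 -0.00143778]
 [ 0.00176478 -0.00124416 -0.99999767]] 25.3650360775085 8.315486793871969 11.75
```

View pics/w4.png

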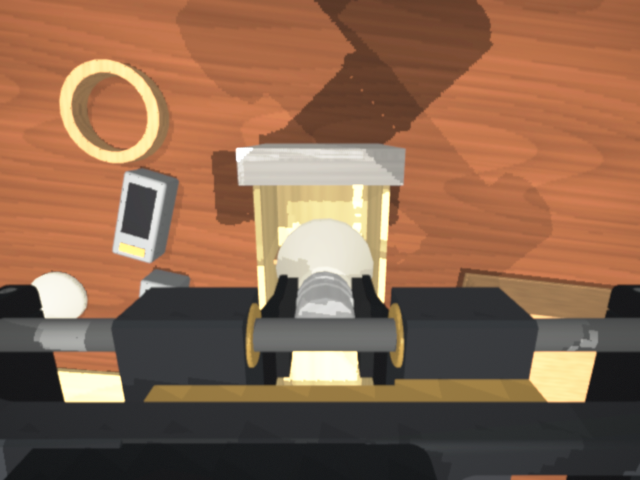

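```bash
cat >> h.py <<'E'
def W(q,P):
    c,s=np.cos(q[2]),np.sin(q[2]);x,y,z=P;return np.array([q[0]+c*x-s*y,q[1]+s*x+c*y,z])
Q=(502.5,259.1,.113)
E
python3 - <<'E'
from h import *
import pickle
np.set_printoptions(precision=1,suppress=True)
w=wcam(pickle.load(open("w4.pkl","rb")))
for P in [(-151,-55.5,126),(-151,55.5,126),(-127,-55.5,126),(-127,55.5,126),(-127,-55.5,120),(-127,55.5,120),(-127,-46,100),(-127,46,100)]: print(P,proj(*w,W(Q,P)))
f=cv2.imread("pics/w4.png");print([(r,f[r,300].tolist()) for r in range(140,195,2)])
E
```

```text
(-151, -55.5, 126) [238.5 150.8]
(-151, 55.5, 126) [407.9 151.2]
(-127, -55.5, 126) [240.7 187.4]
(-127, 55.5, 126) [405.6 187.8]
(-127, -55.5, 120) [242.7 186.2]
(-127, 55.5, 120) [403.7 186.6]
(-127, -46, 100) [261.4 182.5]
(-127, 46, 100) [385.3 182.8]
[(140, [52, 77, 122]), (142, [62, 82, 123]), (144, [125, 135, 146]), (146, [141, 148, 151]), (148, [171, 179, 184]), (150, [218, 224, 228]), (152, [214, 222, 225]), (154, [201, 211, 217]), (156, [201, 209, 215]), (158, [198, 207, 213]), (160, [192, 202, 207]), (162, [193, 202, 206]), (164, [199, 208, 213]), (166, [201, 209, 214]), (168, [199, 209, 214]), (170, [196, 206, 211]), (172, [192, 200, 205]), (174, [192, 200, 205]), (176, [195, 204, 209]), (178, [195, 205, 210]), (180, [192, 202, 206]), (182, [191, 201, 204]), (184, [184, 199, 207]), (186, [132, 184, 209]), (188, [126, 183, 209]), (190, [126, 183, 209]), (192, [126, 182, 208]), (194, [126, 181, 207])]
```

send_rows --pt "0 0 0.8 0 0 0 0.293" --pt "0 0 1 0 0 0 0.293" --pt "0 0 1 0 0 0 0.293" --pt "0 0 1 0 0 0 0.293" --pt "0 0 1 0 0 0 0.293" --pt "0 0 1 0 0 0 0.293" --pt "0 0 0.8 0 0 0 0.293" --pt "0 0 0.5 0 0 0 0.293" --pt "0 0 0.3 0 0 0 0.293" --pt "0 0 0.15 0 0 0 0.293" --pt "0 0 0 0 0 0 0.293" --pt "0 0 0 0 0 0 0.293"

```text
clock: 13.0
tool_pos: [418.8, 249.6, 240.5]
tcp_rot: [[-0.993, -0.114, 0.001], [-0.114, 0.993, 0.001], [-0.001, 0.001, -1.0]]
wrist_force: [0.2, -0.1, 0.6]
gripper_width: 25.6
gripper_force: 8.3
```

send_rows --pt "0 0 0.15 0 0 0 0.293" --pt "0 0 0 0 0 0 0.293" --pt "0 0 0 0 0 0 0.32" --pt "0 0 0 0 0 0 0.37" --pt "0 0 0 0 0 0 0.45" --pt "0 0 0 0 0 0 0.45" --pt "0 0 -0.5 0 0 0 0.45" --pt "0 0 -1 0 0 0 0.45" --pt "0 0 -1 0 0 0 0.45" --pt "0 0 -1 0 0 0 0.45" --pt "0 0 -1 0 0 0 0.45" --pt "0 0 -1 0 0 0 0.45" --pt "0 0 -1 0 0 0 0.45" --pt "0 0 0 0 0 0 0.6"

```text
clock: 14.4
tool_pos: [419.1, 249.8, 370.6]
tcp_rot: [[-0.993, -0.115, 0.005], [-0.115, 0.993, 0.005], [-0.006, 0.004, -1.0]]
wrist_force: [0.1, 0.7, 0.4]
gripper_width: 42.4
gripper_force: 0.0
```

send_rows --pt "-0.305 -0.97 0.23 0 0 0 0.6" --pt "-0.305 -0.97 0.23 0 0 0 0.6" --pt "-0.305 -0.97 0.23 0 0 0 0.6" --pt "-0.305 -0.97 0.23 0 0 0 0.6" --pt "-0.305 -0.97 0.23 0 0 0 0.6" --pt "-0.305 -0.97 0.23 0 0 0 0.6" --pt "-0.305 -0.97 0.23 0 0 0 0.6" --pt "-0.305 -0.97 0.23 0 0 0 0.6" --pt "-0.305 -0.97 0.23 0 0 0 0.6" --pt "-0.305 -0.97 0.23 0 0 0 0.6" --pt "-0.305 -0.97 0.23 0 0 0 0.6" --pt "-0.305 -0.97 0.23 0 0 0 0.6" --pt "-0.305 -0.97 0.23 0 0 0 0.6" --pt "-0.305 -0.97 0.23 0 0 0 0.6" --pt "-0.305 -0.97 0.23 0 0 0 0.6" --pt "0 0 0 0 0 0 0.6" --pt "0 0 0 0 0 0 0.6" --pt "0 0 0 0 0 0 0.6"

```text
clock: 16.2
tool_pos: [542.5, -28.8, 298.0]
tcp_rot: [[-0.993, -0.115, -0.0], [-0.115, 0.993, 0.0], [0.0, 0.0, -1.0]]
wrist_force: [0.9, 0.6, 0.2]
gripper_width: 52.4
gripper_force: 0.0
```

```bash
python3 - <<'E'
from h import *
import pickle
s=manip.get_state();f=manip.grab_frame("wrist");pickle.dump(s,open("w5.pkl","wb"));cv2.imwrite("pics/w5.png",f)
print(s['tool_pos'],s['gripper_width'],s['clock'])
w=wcam(s); print([proj(*w,P) for P in [(543.5,-29.5,76),(543.5,-29.5,10)]])
# cap: bright low-saturation blob
hsv=cv2.cvtColor(f,cv2.COLOR_BGR2HSV);m=((hsv[...,1]<60)&(hsv[...,2]>150)).astype(np.uint8);m[312:]=0
n,l,st,c=cv2.connectedComponentsWithStats(m)
print([(st[i].tolist(),c[i].round(1).tolist()) for i in range(1,n) if st[i,4]>300])
E
```

```text
[542.5036179  -28.76860016 297.96655302] 52.44030403040709 16.2
[array([320.97905619, 269.68759961]), array([321.70939581, 238.64764812])]
[([84, 24, 127, 94, 8217], [152.2, 66.9]), ([107, 167, 62, 120, 3261], [138.5, 227.9]), ([282, 205, 75, 89, 4869], [319.1, 246.2]), ([497, 235, 26, 52, 370], [509.4, 260.8]), ([449, 241, 26, 46, 455], [461.5, 263.4])]
```

send_rows --pt "-0.06 -0.11 0.83 0 0 0 0.6" --pt "0 0 0.83 0 0 0 0.6" --pt "0 0 0.83 0 0 0 0.6" --pt "0 0 0.83 0 0 0 0.6" --pt "0 0 0 0 0 0 0.5" --pt "0 0 0 0 0 0 0.4" --pt "0 0 0 0 0 0 0.35" --pt "0 0 0 0 0 0 0.32" --pt "0 0 0 0 0 0 0.31" --pt "0 0 0 0 0 0 0.3" --pt "0 0 0 0 0 0 0.296" --pt "0 0 0 0 0 0 0.293" --pt "0 0 0 0 0 0 0.293"

```text
clock: 17.55
tool_pos: [544.3, -31.3, 231.8]
tcp_rot: [[-0.993, -0.114, 0.0], [-0.114, 0.993, -0.0], [-0.0, -0.0, -1.0]]
wrist_force: [0.5, -1.9, 1.9]
gripper_width: 25.8
gripper_force: 7.5
```

send_rows --pt "0 0 -0.5 0 0 0 0.293" --pt "0 0 -1 0 0 0 0.293" --pt "0 0 -1 0 0 0 0.293" --pt "0 0 -1 0 0 0 0.293" --pt "0 0 -1 0 0 0 0.293" --pt "0 0 -1 0 0 0 0.293" --pt "0 0 -1 0 0 0 0.293" --pt "0 0 -1 0 0 0 0.293" --pt "0 0 -0.5 0 0 0 0.293" --pt "0 0 0 0 0 0 0.293"

```text
clock: 18.55
tool_pos: [544.3, -31.2, 393.1]
tcp_rot: [[-0.993, -0.114, 0.003], [-0.114, 0.993, 0.001], [-0.003, 0.0, -1.0]]
wrist_force: [0.3, -0.0, -1.0]
gripper_width: 25.8
gripper_force: 8.3
```

send_rows --pt "-0.248 0.5 0 0 0 0 0.293" --pt "-0.248 1 0 0 0 0 0.293" --pt "-0.248 1 0 0 0 0 0.293" --pt "-0.248 1 0 0 0 0 0.293" --pt "-0.248 1 0 0 0 0 0.293" --pt "-0.248 1 0 0 0 0 0.293" --pt "-0.248 1 0 0 0 0 0.293" --pt "-0.248 1 0 0 0 0 0.293" --pt "-0.248 1 0 0 0 0 0.293" --pt "-0.248 1 0 0 0 0 0.293" --pt "-0.248 1 0 0 0 0 0.293" --pt "-0.248 1 0 0 0 0 0.293" --pt "-0.248 1 0 0 0 0 0.293" --pt "-0.248 1 0 0 0 0 0.293" --pt "-0.248 1 0 0 0 0 0.293" --pt "0 0.125 0 0 0 0 0.293" --pt "0 0 0 0 0 0 0.293" --pt "0 0 0 0 0 0 0.293"

```text
clock: 20.35
tool_pos: [584.7, 267.6, 391.5]
tcp_rot: [[-0.993, -0.114, -0.0], [-0.114, 0.993, -0.0], [0.0, -0.0, -1.0]]
wrist_force: [0.2, 0.1, -0.7]
gripper_width: 26.0
gripper_force: 8.3
```

```bash
python3 - <<'E'
from h import *
import pickle
s=manip.get_state();f=manip.grab_frame("wrist");pickle.dump(s,open("w6.pkl","wb"));cv2.imwrite("pics/w6.png",f)
cv2.imwrite("pics/w6c.png",f[:340,100:560])
w=wcam(s); q=(501.3,258.3,.113)
for P in [(-127,-55.5,126),(-127,55.5,126),(-42,0,50),(42,0,50),(-84,0,81)]: print(P,proj(*w,W(q,P))-[100,0])
E
```

```text
(-127, -55.5, 126) [ 122.10720733 -121.24313748]
(-127, 55.5, 126) [ 324.68957783 -120.76496011]
(-42, 0, 50) [223.52875186  70.94241351]
(42, 0, 50) [223.41373461 174.93446392]
(-84, 0, 81) [223.50527195  -1.69317837]
```

View pics/w6c.png

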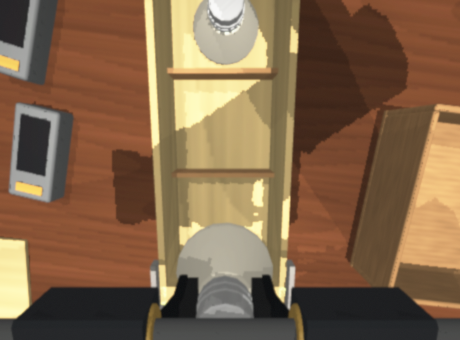

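send_rows --pt "0 0 0.8 0 0 0 0.293" --pt "0 0 1 0 0 0 0.293" --pt "0 0 1 0 0 0 0.293" --pt "0 0 1 0 0 0 0.293" --pt "0 0 1 0 0 0 0.293" --pt "0 0 1 0 0 0 0.293" --pt "0 0 0.8 0 0 0 0.293" --pt "0 0 0.5 0 0 0 0.293" --pt "0 0 0.4 0 0 0 0.293" --pt "0 0 0.2 0 0 0 0.293" --pt "0 0 0 0 0 0 0.293" --pt "0 0 0 0 0 0 0.293"

```text
clock: 21.6
tool_pos: [585.0, 268.0, 238.3]
tcp_rot: [[-0.993, -0.114, 0.001], [-0.114, 0.993, 0.001], [-0.001, 0.001, -1.0]]
wrist_force: [0.7, 0.6, -0.5]
gripper_width: 25.6
gripper_force: 8.3
```

send_rows --pt "0 0 0 0 0 0 0.32" --pt "0 0 0 0 0 0 0.37" --pt "0 0 0 0 0 0 0.45" --pt "0 0 0 0 0 0 0.45" --pt "0 0 -0.5 0 0 0 0.45" --pt "0 0 -1 0 0 0 0.45" --pt "0 0 -1 0 0 0 0.45" --pt "0 0 -1 0 0 0 0.45" --pt "0 0 -1 0 0 0 0.45" --pt "0 0 -1 0 0 0 0.45" --pt "0 0 -1 0 0 0 0.45" --pt "0 0 0 0 0 0 0.6"

```text
clock: 22.8
tool_pos: [585.2, 268.1, 372.1]
tcp_rot: [[-0.993, -0.115, 0.007], [-0.115, 0.993, 0.004], [-0.007, 0.003, -1.0]]
wrist_force: [-0.2, -0.2, 0.2]
gripper_width: 42.3
gripper_force: 0.0
```

send_rows --pt "0.48 -0.987 0.17 0 0 0 0.6" --pt "0.48 -0.987 0.17 0 0 0 0.6" --pt "0.48 -0.987 0.17 0 0 0 0.6" --pt "0.48 -0.987 0.17 0 0 0 0.6" --pt "0.48 -0.987 0.17 0 0 0 0.6" --pt "0.48 -0.987 0.17 0 0 0 0.6" --pt "0.48 -0.987 0.17 0 0 0 0.6" --pt "0.48 -0.987 0.17 0 0 0 0.6" --pt "0.48 -0.987 0.17 0 0 0 0.6" --pt "0.48 -0.987 0.17 0 0 0 0.6" --pt "0.48 -0.987 0.17 0 0 0 0.6" --pt "0.48 -0.987 0.17 0 0 0 0.6" --pt "0.48 -0.987 0.17 0 0 0 0.6" --pt "0.48 -0.987 0.17 0 0 0 0.6" --pt "0.48 -0.987 0.17 0 0 0 0.6" --pt "0.48 -0.987 0.17 0 0 0 0.6" --pt "0.48 -0.987 0.17 0 0 0 0.6" --pt "0.48 -0.987 0.17 0 0 0 0.6" --pt "0.48 -0.987 0.17 0 0 0 0.6" --pt "0.48 -0.987 0.17 0 0 0 0.6"

```text
clock: 24.8
tool_pos: [438.3, -147.4, 299.3]
tcp_rot: [[-0.993, -0.114, -0.0], [-0.114, 0.993, 0.0], [0.0, 0.0, -1.0]]
wrist_force: [0.7, -0.7, -0.3]
gripper_width: 52.1
gripper_force: 0.0
```

send_rows --pt "0 0 0 0 0 0 0.6" --pt "0 0 0 0 0 0 0.6" --pt "0 0 0 0 0 0 0.6"

```text
clock: 25.1
tool_pos: [439.3, -146.0, 299.7]
tcp_rot: [[-0.993, -0.115, 0.001], [-0.115, 0.993, -0.0], [-0.001, -0.0, -1.0]]
wrist_force: [-0.0, 0.5, 0.1]
gripper_width: 52.0
gripper_force: 0.0
```

```bash
cat > lamp.py <<'E'
from h import *
import sys
P0=np.array([float(sys.argv[1]),float(sys.argv[2])])
s=manip.get_state();f=manip.grab_frame("wrist")
print(s['tool_pos'],s['gripper_width'],s['clock'])
w=wcam(s); print([proj(*w,(*P0,z)) for z in (76,10)])
hsv=cv2.cvtColor(f,cv2.COLOR_BGR2HSV);m=((hsv[...,1]<60)&(hsv[...,2]>150)).astype(np.uint8);m[312:]=0
n,l,st,c=cv2.connectedComponentsWithStats(m)
print([(st[i].tolist(),c[i].round(1).tolist()) for i in range(1,n) if st[i,4]>300])
cv2.imwrite("pics/lampC.png",f)
E
python3 lamp.py 439.5 -146
```

```text
[ 439.321745   -145.99084918  299.71073854] 51.95716841290039 25.1
[array([322.42879108, 267.20876145]), array([322.84329879, 236.82258814])]
[([346, 71, 40, 44, 1293], [364.8, 93.7]), ([282, 197, 75, 88, 4787], [318.5, 237.6]), ([577, 218, 63, 94, 1443], [606.0, 267.4])]
```

send_rows --pt "0.13 -0.11 0.84 0 0 0 0.6" --pt "0 0 0.84 0 0 0 0.6" --pt "0 0 0.84 0 0 0 0.6" --pt "0 0 0.84 0 0 0 0.6" --pt "0 0 0 0 0 0 0.5" --pt "0 0 0 0 0 0 0.4" --pt "0 0 0 0 0 0 0.35" --pt "0 0 0 0 0 0 0.32" --pt "0 0 0 0 0 0 0.31" --pt "0 0 0 0 0 0 0.3" --pt "0 0 0 0 0 0 0.296" --pt "0 0 0 0 0 0 0.293" --pt "0 0 0 0 0 0 0.293"

```text
clock: 26.45
tool_pos: [436.9, -148.9, 232.6]
tcp_rot: [[-0.993, -0.114, 0.0], [-0.114, 0.993, -0.0], [-0.0, -0.0, -1.0]]
wrist_force: [0.6, -0.5, 2.0]
gripper_width: 25.8
gripper_force: 7.5
```

send_rows --pt "0 0 -0.5 0 0 0 0.293" --pt "0 0 -1 0 0 0 0.293" --pt "0 0 -1 0 0 0 0.293" --pt "0 0 -1 0 0 0 0.293" --pt "0 0 -1 0 0 0 0.293" --pt "0 0 -1 0 0 0 0.293" --pt "0 0 -1 0 0 0 0.293" --pt "0 0 -1 0 0 0 0.293" --pt "0 0 -0.5 0 0 0 0.293" --pt "0 0 0 0 0 0 0.293"

```text
clock: 27.45
tool_pos: [436.7, -148.7, 393.7]
tcp_rot: [[-0.993, -0.114, 0.003], [-0.114, 0.993, 0.0], [-0.003, -0.0, -1.0]]
wrist_force: [-0.3, 0.0, -0.7]
gripper_width: 25.9
gripper_force: 8.3
```

send_rows --pt "-0.277 0.83 0 0 0 0 0.293" --pt "-0.277 1 0 0 0 0 0.293" --pt "-0.277 1 0 0 0 0 0.293" --pt "-0.277 1 0 0 0 0 0.293" --pt "-0.277 1 0 0 0 0 0.293" --pt "-0.277 1 0 0 0 0 0.293" --pt "-0.277 1 0 0 0 0 0.293" --pt "-0.277 1 0 0 0 0 0.293" --pt "-0.277 1 0 0 0 0 0.293" --pt "-0.277 1 0 0 0 0 0.293" --pt "-0.277 1 0 0 0 0 0.293" --pt "-0.277 1 0 0 0 0 0.293" --pt "-0.277 1 0 0 0 0 0.293" --pt "-0.277 1 0 0 0 0 0.293" --pt "-0.277 1 0 0 0 0 0.293" --pt "-0.277 1 0 0 0 0 0.293" --pt "-0.277 1 0 0 0 0 0.293" --pt "-0.277 1 0 0 0 0 0.293" --pt "-0.277 1 0 0 0 0 0.293" --pt "-0.277 1 0 0 0 0 0.293"

```text
clock: 29.45
tool_pos: [501.8, 259.5, 392.2]
tcp_rot: [[-0.993, -0.114, -0.0], [-0.114, 0.993, -0.0], [0.0, -0.0, -1.0]]
wrist_force: [0.0, -0.6, -0.9]
gripper_width: 25.7
gripper_force: 8.3
```

send_rows --pt "0 0 0 0 0 0 0.293" --pt "0 0 0 0 0 0 0.293" --pt "0 0 0 0 0 0 0.293"

```text
clock: 29.75
tool_pos: [501.4, 257.7, 392.2]
tcp_rot: [[-0.993, -0.114, -0.0], [-0.114, 0.993, -0.0], [0.001, -0.0, -1.0]]
wrist_force: [-0.1, -0.8, -1.1]
gripper_width: 25.6
gripper_force: 8.3
```

send_rows --pt "0 0 0.8 0 0 0 0.293" --pt "0 0 1 0 0 0 0.293" --pt "0 0 1 0 0 0 0.293" --pt "0 0 1 0 0 0 0.293" --pt "0 0 1 0 0 0 0.293" --pt "0 0 1 0 0 0 0.293" --pt "0 0 0.8 0 0 0 0.293" --pt "0 0 0.5 0 0 0 0.293" --pt "0 0 0.4 0 0 0 0.293" --pt "0 0 0.2 0 0 0 0.293" --pt "0 0 0 0 0 0 0.293" --pt "0 0 0 0 0 0 0.293"

```text
clock: 30.95
tool_pos: [501.8, 258.0, 239.0]
tcp_rot: [[-0.993, -0.114, 0.001], [-0.114, 0.993, 0.001], [-0.001, 0.001, -1.0]]
wrist_force: [0.2, 0.2, -0.7]
gripper_width: 25.8
gripper_force: 8.3
```

send_rows --pt "0 0 0 0 0 0 0.32" --pt "0 0 0 0 0 0 0.37" --pt "0 0 0 0 0 0 0.45" --pt "0 0 0 0 0 0 0.45" --pt "0 0 -0.5 0 0 0 0.45" --pt "0 0 -1 0 0 0 0.45" --pt "0 0 -1 0 0 0 0.45" --pt "0 0 -1 0 0 0 0.45" --pt "0 0 -1 0 0 0 0.45" --pt "0 0 -1 0 0 0 0.45" --pt "0 0 -1 0 0 0 0.45" --pt "0 0 0 0 0 0 0.6"

```text
clock: 32.15
tool_pos: [502.0, 258.2, 372.4]
tcp_rot: [[-0.993, -0.115, 0.006], [-0.115, 0.993, 0.004], [-0.007, 0.004, -1.0]]
wrist_force: [0.0, 0.4, 0.8]
gripper_width: 42.4
gripper_force: 0.0
```

```bash
python3 - <<'E'
from h import *
import pickle
s=manip.get_state();f=manip.grab_frame("wrist");g=manip.grab_frame("top");pickle.dump(s,open("w7.pkl","wb"));cv2.imwrite("pics/w7.png",f);cv2.imwrite("pics/top7.png",g)
a=f[:320,:];b=g[120:300,200:]
b=cv2.resize(b,(640,int(180*640/440)));cv2.imwrite("pics/m7.png",np.vstack([a,b]))
print(s['tool_pos'])
E
```

```text
[502.03733262 258.16399718 372.37183141]
```

View pics/m7.png

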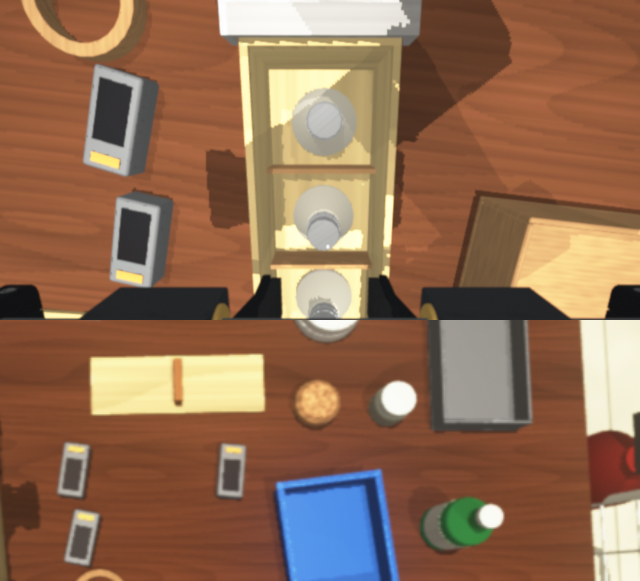

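```bash
python3 - <<'E'
from h import *
import pickle
np.set_printoptions(precision=2,suppress=True)
w=wcam(pickle.load(open("w7.pkl","rb")));p=manip.camera_params("top");t=(p['K'],p['origin'],p['rotation'])
for n,c in [("p3",[(96,66),(141,76),(124,174),(84,162)]),("p1",[(117,195),(157,199),(148,286),(110,280)])]:
    X=np.array([bpp(*w,u,34)[:2] for u in c]);d=X[2]+X[3]-X[0]-X[1]
    print(n,X.mean(0),"yaw",np.arctan2(d[1],d[0]),X.tolist())
# top-view packs by threshold of yellow label + dark: minAreaRect of grey bodies
f=cv2.imread("pics/top7.png")
hsv=cv2.cvtColor(f,cv2.COLOR_BGR2HSV);m=((hsv[...,1]<70)&(hsv[...,2]>20)).astype(np.uint8)
m=cv2.morphologyEx(m,cv2.MORPH_CLOSE,np.ones((5,5)));n,l,st,c=cv2.connectedComponentsWithStats(m)
for i in range(1,n):
    if 300<st[i,4]<1200 and st[i,1]>180:
        r=cv2.minAreaRect(np.argwhere(l==i)[:,::-1].astype(np.float32));B=cv2.boxPoints(r)
        X=np.array([bpp(*t,u,34)[:2] for u in B]);print(st[i],r,X.mean(0),X.tolist())
E
```

```text
p3 [438.53  74.27] yaw -0.19705195385056823 [[397.2866111827923, 64.43018866351264], [400.554394889415, 99.92653624374768], [481.33434372702396, 83.18668069173185], [474.9496376978608, 49.53806489167434]]
p1 [542.36  88.8 ] yaw -0.11831643307507878 [[500.60537827616946, 76.32958154360466], [500.15529194958117, 111.2492949890057], [585.406920307685, 101.54460730519895], [583.2749551636163, 66.07320061772859]]
[239 204  23  39 680] ((250.25999450683594, 223.17996215820312), (18.384777069091797, 37.33523941040039), 8.130102157592773) [546.19  85.47] [[506.6919524282731, 111.29826175355797], [591.4276365894311, 100.85323295385129], [585.6868544685876, 59.48477339829373], [500.96516396508366, 70.26326271485004]]
[349 205  20  39 662] ((358.5440979003906, 223.9264678955078), (17.793590545654297, 37.351200103759766), 4.398705005645752) [ 545.8  -160.44] [[504.3748420640504, -136.7077692703523], [590.1564956588868, -143.67921623861363], [587.2457788865391, -184.32972703722473], [501.43474349618157, -177.0309862496562]]
[491 246  27  33 371] ((501.75, 264.25), (31.939001083374023, 21.50348663330078), 71.56504821777344) [ 454.75 -486.36] [[481.366834116853, -452.2634558923897], [497.16394607440407, -499.8112810675162], [427.99636576541604, -520.3414963958229], [412.4609609975209, -473.02033971252564]]
[244 251  25  39 686] ((256.0804443359375, 269.6243896484375), (18.438562393188477, 37.36602783203125), 12.094757080078125) [440.86  70.81] [[404.04226002402163, 99.13998242606826], [486.24159513499205, 82.95317231721049], [477.65149132715146, 42.31003050205812], [395.51188160671364, 58.82081403346019]]
[103 457  58  23 906] ((131.5, 468.0), (22.0, 57.0), 90.0) [ 14.25 330.91] [[37.28837632692489, 392.5048144490443], [36.55708479864228, 271.1313950459697], [-8.8566357034627, 269.5846863730642], [-8.00521526965764, 390.43594278775197]]
```

send_rows --pt "-0.12 -0.966 0.4 0 0 0 1" --pt "-0.12 -0.966 0.4 0 0 0 1" --pt "-0.12 -0.966 0.6 0 0 0 1" --pt "-0.12 -0.966 0.7 0 0 0 1" --pt "-0.12 -0.966 0.7 0 0 0 1" --pt "-0.12 -0.966 0.7 0 0 0 1" --pt "-0.12 -0.966 0.7 0 0 0 1" --pt "-0.12 -0.966 0.7 0 0 0 1" --pt "-0.12 -0.966 0.7 0 0 0 1" --pt "0 0 0 0 0 0.9 1" --pt "0 0 0 0 0 0.9 1" --pt "0 0 0 0 0 0.9 1" --pt "0 0 0 0 0 0 1" --pt "0 0 0 0 0 0 1"

```text
clock: 33.65
tool_pos: [542.6, 87.5, 255.7]
tcp_rot: [[-0.993, 0.119, -0.001], [0.119, 0.993, -0.001], [0.001, -0.001, -1.0]]
wrist_force: [0.4, 0.2, -0.7]
gripper_width: 86.8
gripper_force: 0.0
```

```bash
cat > pk.py <<'E'
from h import *
import sys
P=[float(a) for a in sys.argv[1:4]]
s=manip.get_state();f=manip.grab_frame("wrist");g=manip.grab_frame("top")
w=wcam(s);R=s['tcp_rot'];p=s['tool_pos']
print(p,"toolyaw",np.arctan2(-R[0,1],R[1,1]),s['clock'])
d=R.T@(np.array([P[0],P[1],190])-p);print("tool delta mm",d)
p_=manip.camera_params("top");t=(p_['K'],p_['origin'],p_['rotation'])
hsv=cv2.cvtColor(g,cv2.COLOR_BGR2HSV);m=((hsv[...,1]<70)&(hsv[...,2]>20)).astype(np.uint8)
m=cv2.morphologyEx(m,cv2.MORPH_CLOSE,np.ones((5,5)));n,l,st,c=cv2.connectedComponentsWithStats(m)
for i in range(1,n):
    if 300<st[i,4]<1200 and st[i,1]>180:
        r=cv2.minAreaRect(np.argwhere(l==i)[:,::-1].astype(np.float32));B=cv2.boxPoints(r)
        X=np.array([bpp(*t,u,34)[:2] for u in B]);print("top",st[i,:4],r[1],r[2],X.mean(0))
for x in (-42,42):
  for y in (-20,20): print(proj(*w,W(P,(x,y,34))).round(),end=' ')
cv2.imwrite(f"pics/pk{s['clock']:.1f}.png",f[:330])
E
python3 pk.py 543.5 88 -.12
```

```text
[542.58519664  87.47186519 255.65670921] toolyaw -0.11962177571866403 33.65
tool delta mm [-0.93545351  0.68240006 65.65499609]
top [349 205  20  39] (17.793590545654297, 37.351200103759766) 4.398705005645752 [ 545.80296503 -160.4369247 ]
top [491 246  27  33] (31.939001083374023, 21.50348472595215) 71.56505584716797 [ 454.74695713 -486.35914069]
top [244 251  25  39] (18.8271484375, 37.26206588745117) 11.309932708740234 [440.44895753  70.89581366]
[289. 201.] [360. 201.] [292. 333.] [356. 333.]
```

send_rows --pt "-0.05 0.03 0.82 0 0 0 1" --pt "0 0 0.82 0 0 0 1" --pt "0 0 0.82 0 0 0 1" --pt "0 0 0.82 0 0 0 1" --pt "0 0 0 0 0 0 0.6" --pt "0 0 0 0 0 0 0.36" --pt "0 0 0 0 0 0 0.36" --pt "0 0 0 0 0 0 0.36" --pt "0 0 0 0 0 0 0.36" --pt "0 0 0 0 0 0 0.36" --pt "0 0 -0.5 0 0 0 0.36" --pt "0 0 -1 0 0 0 0.36" --pt "0 0 -1 0 0 0 0.36" --pt "0 0 -1 0 0 0 0.36" --pt "0 0 -1 0 0 0 0.36" --pt "0 0 -1 0 0 0 0.36" --pt "0 0 -1 0 0 -1 0.36" --pt "0 0 0 0 0 -1 0.36" --pt "0 0 0 0 0 -1 0.36" --pt "0 0 0 0 0 0 0.36"

```text
clock: 35.75
tool_pos: [543.5, 87.9, 321.3]
tcp_rot: [[-0.99, -0.14, 0.0], [-0.14, 0.99, 0.0], [-0.0, 0.0, -1.0]]
wrist_force: [0.0, 0.4, -1.0]
gripper_width: 39.8
gripper_force: 30.0
```

```bash
python3 - <<'E'
from h import *
s=manip.get_state();R=s['tcp_rot'];p=s['tool_pos']
print(p,np.arctan2(-R[0,1],R[1,1]),s['gripper_force'],s['gripper_width'])
for y in (-44,0,44): 
    T=W((443,-318,.14),(0,y,272)); print(T,R.T@(T-p))
E
```

```text
[543.54013742  87.91347386 321.28756021] 0.14037646030331163 29.98828500509262 39.75836369136901
[ 449.13989704 -361.56950383  272.        ] [ 156.3676269  -431.86941193   49.12832699]
[ 443. -318.  272.] [ 156.35106443 -387.86941735   49.14255618]
[ 436.86010296 -274.43049617  272.        ] [ 156.33450196 -343.86942276   49.15678537]
```

send_rows --pt "0.39 -1 0 0 0 0 0.36" --pt "0.39 -1 0 0 0 0 0.36" --pt "0.39 -1 0 0 0 0 0.36" --pt "0.39 -1 0 0 0 0 0.36" --pt "0.39 -1 0 0 0 0 0.36" --pt "0.39 -1 0 0 0 0 0.36" --pt "0.39 -1 0 0 0 0 0.36" --pt "0.39 -1 0 0 0 0 0.36" --pt "0.39 -1 0 0 0 0 0.36" --pt "0.39 -1 0 0 0 0 0.36" --pt "0.39 -1 0 0 0 0 0.36" --pt "0.39 -1 0 0 0 0 0.36" --pt "0.39 -1 0 0 0 0 0.36" --pt "0.39 -1 0 0 0 0 0.36" --pt "0.39 -1 0 0 0 0 0.36" --pt "0.39 -1 0 0 0 0 0.36" --pt "0.39 -1 0 0 0 0 0.36" --pt "0.39 -1 0 0 0 0 0.36" --pt "0.39 -1 0 0 0 0 0.36" --pt "0.39 -1 0 0 0 0 0.36"

```text
clock: 37.75
tool_pos: [445.0, -330.6, 320.7]
tcp_rot: [[-0.99, -0.138, -0.001], [-0.138, 0.99, 0.0], [0.001, 0.0, -1.0]]
wrist_force: [0.6, -0.6, -1.6]
gripper_width: 39.7
gripper_force: 30.0
```

send_rows --pt "0 -0.8 0 0 0 0 0.36" --pt "0 -0.8 0.5 0 0 0 0.36" --pt "0 0 1 0 0 0 0.36" --pt "0 0 0.95 0 0 0 0.36" --pt "0 0 0 0 0 0 0.36" --pt "0 0 0 0 0 0 0.36" --pt "0 0 0 0 0 0 0.7" --pt "0 0 0 0 0 0 0.7" --pt "0 0 0 0 0 0 0.7" --pt "0 0 -1 0 0 0 0.8" --pt "0 0 0 0 0 0 1"

```text
clock: 38.85
tool_pos: [450.9, -362.0, 294.8]
tcp_rot: [[-0.99, -0.141, 0.005], [-0.141, 0.99, -0.003], [-0.005, -0.004, -1.0]]
wrist_force: [-0.8, -0.8, 0.5]
gripper_width: 69.6
gripper_force: 0.0
```

```bash
python3 pk.py 545 -158 -.08; python3 - <<'E'
import cv2;g=__import__('h').manip.grab_frame("top");cv2.imwrite("pics/t8.png",cv2.resize(g[130:330,230:480],(750,600)))
E
```

```text
[ 450.92535278 -361.98113549  294.77415597] toolyaw 0.14158729007278945 38.85
tool delta mm [-121.40225699  189.09653955  104.59425114]
top [159 194  26  24] (23.0, 25.0) 90.0 [585.61505563 263.95871147]
top [349 205  20  39] (17.71689224243164, 37.351200103759766) 4.39870548248291 [ 545.79669067 -160.52413526]
top [162 230  27  25] (24.033309936523438, 24.349536895751953) 71.56504821777344 [502.7464072  252.51160568]
top [244 251  25  39] (18.39667320251465, 37.323631286621094) 11.768289566040039 [440.84236253  70.67555294]
[561. 344.] [610. 354.] [520. 431.] [565. 440.]
```

View pics/t8.png

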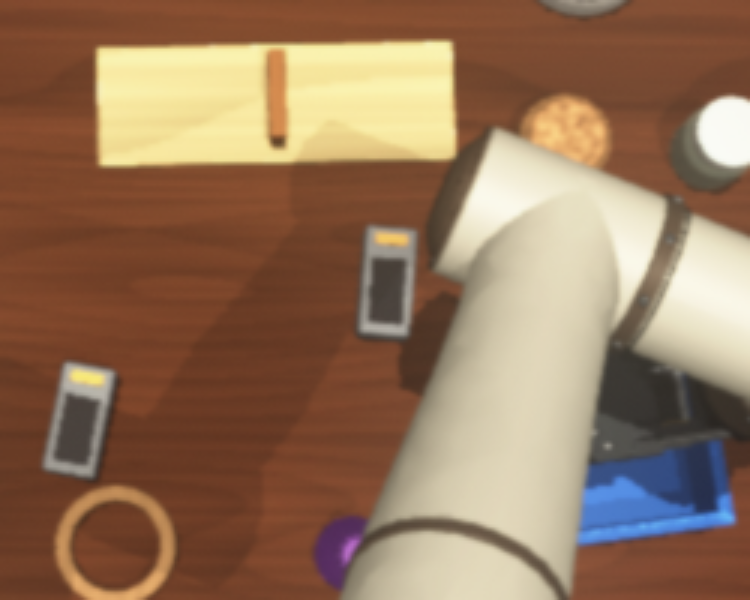

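send_rows --pt "-0.607 0.945 0 0 0 0 1" --pt "-0.607 0.945 0 0 0 0 1" --pt "-0.607 0.945 0 0 0 0 1" --pt "-0.607 0.945 0 0 0 0 1" --pt "-0.607 0.945 0 0 0 0 1" --pt "-0.607 0.945 0 0 0 0 1" --pt "-0.607 0.945 0 0 0 0 1" --pt "-0.607 0.945 0.6 0 0 0 1" --pt "-0.607 0.945 0.6 0 0 0 1" --pt "-0.607 0.945 0.6 0 0 0 1" --pt "0 0 0 0 0 0.85 1" --pt "0 0 0 0 0 0.85 1" --pt "0 0 0 0 0 0.85 1" --pt "0 0 0 0 0 0 1" --pt "0 0 0 0 0 0 1"

```text
clock: 40.5
tool_pos: [543.6, -157.4, 255.2]
tcp_rot: [[-0.997, 0.08, -0.001], [0.08, 0.997, 0.0], [0.001, 0.0, -1.0]]
wrist_force: [-0.0, -0.6, 0.5]
gripper_width: 87.0
gripper_force: 0.0
```

```bash
python3 pk.py 545 -158.5 -.078; ls pics | tail -4; python3 - <<'E'
# label column check: yellow label blob in latest wrist
import cv2,glob,os,numpy as np
f=cv2.imread(max(glob.glob("pics/pk*"),key=os.path.getmtime));h=cv2.cvtColor(f,cv2.COLOR_BGR2HSV)
m=((h[...,2]<70)).astype(np.uint8);m[300:]=0
n,l,st,c=cv2.connectedComponentsWithStats(m)
print([(st[i].tolist(),c[i].round(1).tolist()) for i in range(1,n) if st[i,4]>600])
E
```

```text
[ 543.5536549  -157.39262021  255.24861649] toolyaw -0.08041895798444133 40.5
tool delta mm [-1.59185301 -0.98797938 65.24714598]
top [159 194  26  24] (23.0, 25.0) 90.0 [585.61505563 263.95871147]
top [162 230  27  25] (24.033309936523438, 24.349536895751953) 71.56504821777344 [502.7464072  252.51160568]
top [437 242  24  39] (36.660972595214844, 19.39908218383789) 80.53767395019531 [ 461.41386795 -364.61028468]
top [491 246  27  32] (31.939001083374023, 21.187257766723633) 71.56504821777344 [ 454.86191297 -486.70708282]
[285. 202.] [356. 202.] [289. 335.] [353. 334.] w5.png
w6.png
w6c.png
w7.png
[([298, 221, 43, 79, 3327], [319.0, 259.6]), ([196, 275, 39, 25, 649], [219.2, 289.3]), ([415, 275, 38, 25, 660], [429.5, 289.1]), ([506, 285, 134, 15, 1541], [575.4, 293.6]), ([0, 286, 143, 14, 1593], [70.3, 293.8])]
```

send_rows --pt "-0.08 -0.08 0.82 0 0 0 1" --pt "0 0 0.82 0 0 0 1" --pt "0 0 0.82 0 0 0 1" --pt "0 0 0.82 0 0 0 1" --pt "0 0 0 0 0 0 0.6" --pt "0 0 0 0 0 0 0.36" --pt "0 0 0 0 0 0 0.36" --pt "0 0 0 0 0 0 0.36" --pt "0 0 0 0 0 0 0.36" --pt "0 0 0 0 0 0 0.36" --pt "0 0 -0.5 0 0 0 0.36" --pt "0 0 -1 0 0 0 0.36" --pt "0 0 -1 0 0 0 0.36" --pt "0 0 -1 0 0 0 0.36" --pt "0 0 -1 0 0 0 0.36" --pt "0 0 -1 0 0 0 0.36" --pt "0 0 -1 0 0 -0.85 0.36" --pt "0 0 0 0 0 -0.85 0.36" --pt "0 0 0 0 0 -0.85 0.36" --pt "0 0 0 0 0 0 0.36"

```text
clock: 42.6
tool_pos: [544.8, -159.1, 320.8]
tcp_rot: [[-0.99, -0.14, 0.0], [-0.14, 0.99, 0.0], [-0.0, 0.0, -1.0]]
wrist_force: [0.4, -0.4, -2.4]
gripper_width: 39.6
gripper_force: 30.0
```

```bash
python3 - <<'E'
from h import *
s=manip.get_state();R=s['tcp_rot'];p=s['tool_pos']
print(p,np.arctan2(-R[0,1],R[1,1]),s['gripper_force'],s['gripper_width'])
for y in (-44,0,44): 
    T=W((443,-318,.14),(0,y,272)); print(T,R.T@(T-p))
E
python3 pk.py 439.5 73 -.195
```

```text
[ 544.84346544 -159.0889709   320.812126  ] 0.14041812701830467 29.990634620189667 39.5611295029467
[ 449.13989704 -361.56950383  272.        ] [ 123.12368255 -187.10044591   48.72519677]
[ 443. -318.  272.] [ 123.1052881  -143.10045024   48.73170889]
[ 436.86010296 -274.43049617  272.        ] [123.08689364 -99.10045457  48.73822102]
[ 544.84346544 -159.0889709   320.812126  ] toolyaw 0.14041812701830467 42.6
tool delta mm [ 71.88711337 244.52888289 130.81367205]
top [159 194  26  24] (23.0, 25.0) 90.0 [585.61505563 263.95871147]
top [162 230  27  25] (23.71708106994629, 24.349536895751953) 71.56504821777344 [502.40582544 252.3889257 ]
top [437 242  24  39] (36.660972595214844, 19.39908218383789) 80.53767395019531 [ 461.41386795 -364.61028468]
top [491 246  27  32] (31.939001083374023, 21.187257766723633) 71.56504821777344 [ 454.86191297 -486.70708282]
[677.  70.] [727.  91.] [610. 187.] [657. 205.]
```

send_rows --pt "0.88 -0.707 0 0 0 0 0.36" --pt "0.88 -0.707 0 0 0 0 0.36" --pt "0.88 -0.707 0 0 0 0 0.36" --pt "0.88 -0.707 0 0 0 0 0.36" --pt "0.88 -0.707 0 0 0 0 0.36" --pt "0.88 -0.707 0 0 0 0 0.36" --pt "0.88 -0.707 0.45 0 0 0 0.36" --pt "0 0 1 0 0 0 0.36" --pt "0 0 1 0 0 0 0.36" --pt "0 0 0 0 0 0 0.36" --pt "0 0 0 0 0 0 0.36" --pt "0 0 0 0 0 0 0.7" --pt "0 0 0 0 0 0 0.7" --pt "0 0 0 0 0 0 0.7" --pt "0 0 -1 0 0 0 0.8" --pt "0 0 -1 0 0 0 1" --pt "0 0 0 0 0 0 1"

```text
clock: 44.4
tool_pos: [438.1, -274.7, 314.3]
tcp_rot: [[-0.99, -0.141, 0.007], [-0.141, 0.99, -0.003], [-0.006, -0.004, -1.0]]
wrist_force: [0.2, 0.3, 1.1]
gripper_width: 77.3
gripper_force: 0.0
```

```bash
python3 pk.py 439.5 73 -.195
```

```text
[ 438.0585858  -274.67083112  314.32505768] toolyaw 0.14144893239299702 44.4
tool delta mm [-49.67888112 344.42841226 123.4296644 ]
top [159 194  26  24] (23.0, 25.0) 90.0 [585.61505563 263.95871147]
top [161 230  27  26] (24.202775955200195, 26.01174545288086) 86.42366790771484 [502.14448341 255.2246293 ]
top [491 246  27  32] (31.939001083374023, 21.50348472595215) 71.56505584716797 [ 454.74695713 -486.35914069]
top [244 251  25  39] (18.437936782836914, 37.54541015625) 11.888657569885254 [440.61852762  70.73917015]
[777. 244.] [821. 261.] [708. 337.] [749. 352.]
```

send_rows --pt "-0.138 0.957 0 0 0 0 1" --pt "-0.138 0.957 0 0 0 0 1" --pt "-0.138 0.957 0 0 0 0 1" --pt "-0.138 0.957 0 0 0 0 1" --pt "-0.138 0.957 0 0 0 0 1" --pt "-0.138 0.957 0 0 0 0 1" --pt "-0.138 0.957 0 0 0 0 1" --pt "-0.138 0.957 0 0 0 0 1" --pt "-0.138 0.957 0 0 0 0 1" --pt "-0.138 0.957 0 0 0 0 1" --pt "-0.138 0.957 0 0 0 0 1" --pt "-0.138 0.957 0 0 0 0 1" --pt "-0.138 0.957 0 0 0 0 1" --pt "-0.138 0.957 0 0 0 0 1" --pt "-0.138 0.957 0.7 0 0 0 1" --pt "-0.138 0.957 0.7 0 0 0 1" --pt "-0.138 0.957 0.7 0 0 0 1" --pt "-0.138 0.957 0.7 0 0 0 1"

```text
clock: 46.3
tool_pos: [437.5, 74.3, 253.9]
tcp_rot: [[-0.99, -0.14, -0.001], [-0.14, 0.99, -0.001], [0.001, -0.0, -1.0]]
wrist_force: [0.1, -0.2, 0.7]
gripper_width: 86.9
gripper_force: 0.0
```

send_rows --pt "0 0 0 0 0 0.965 1" --pt "0 0 0 0 0 0.965 1" --pt "0 0 0 0 0 0.965 1" --pt "0 0 0 0 0 0.965 1" --pt "0 0 0 0 0 0 1" --pt "0 0 0 0 0 0 1"

```text
clock: 46.9
tool_pos: [437.8, 73.6, 254.6]
tcp_rot: [[-0.981, 0.193, -0.001], [0.193, 0.981, -0.001], [0.001, -0.001, -1.0]]
wrist_force: [-0.2, 0.3, 0.9]
gripper_width: 87.0
gripper_force: 0.0
```

```bash
python3 pk.py 439.5 73 -.195; python3 - <<'E'
import cv2,glob,os,numpy as np
f=cv2.imread(max(glob.glob("pics/pk*"),key=os.path.getmtime));h=cv2.cvtColor(f,cv2.COLOR_BGR2HSV)
m=((h[...,2]<70)).astype(np.uint8);m[300:]=0
n,l,st,c=cv2.connectedComponentsWithStats(m)
print([(st[i].tolist(),c[i].round(1).tolist()) for i in range(1,n) if st[i,4]>600])
E
```

```text
[437.76405173  73.6020542  254.63292017] toolyaw -0.19446026977789535 46.9
tool delta mm [-1.882747   -0.2061076  64.63128607]
top [158 194  27  24] (23.0, 26.0) 90.0 [585.60796819 265.0817707 ]
top [161 230  28  24] (23.0, 27.0) 90.0 [503.52348276 254.65409726]
top [437 242  24  39] (36.660972595214844, 19.563478469848633) 80.53767395019531 [ 461.44535732 -364.79669576]
top [491 246  27  32] (31.939001083374023, 21.187257766723633) 71.56504821777344 [ 454.86191297 -486.70708282]
top [398 249  25  39] (36.62287902832031, 17.947635650634766) 75.96376037597656 [ 445.71118671 -275.81532527]
[287. 203.] [358. 203.] [291. 336.] [355. 336.] [([301, 220, 44, 79, 3366], [323.1, 258.7]), ([196, 275, 39, 25, 652], [219.1, 289.3]), ([415, 275, 39, 25, 662], [429.5, 289.1]), ([0, 286, 143, 14, 1617], [69.7, 293.7]), ([506, 286, 134, 14, 1618], [574.1, 293.4])]
```

send_rows --pt "-0.09 0 0.81 0 0 0 1" --pt "0 0 0.81 0 0 0 1" --pt "0 0 0.81 0 0 0 1" --pt "0 0 0.81 0 0 0 1" --pt "0 0 0 0 0 0 0.6" --pt "0 0 0 0 0 0 0.36" --pt "0 0 0 0 0 0 0.36" --pt "0 0 0 0 0 0 0.36" --pt "0 0 0 0 0 0 0.36" --pt "0 0 0 0 0 0 0.36" --pt "0 0 -0.5 0 0 0 0.36" --pt "0 0 -1 0 0 0 0.36" --pt "0 0 -1 0 0 0 0.36" --pt "0 0 -1 0 0 0 0.36" --pt "0 0 -1 0 0 0 0.36" --pt "0 0 -1 0 0 -0.965 0.36" --pt "0 0 -1 0 0 -0.965 0.36" --pt "0 0 0 0 0 -0.965 0.36" --pt "0 0 0 0 0 -0.965 0.36" --pt "0 0 0 0 0 0 0.36"

```text
clock: 49.0
tool_pos: [439.3, 73.2, 321.0]
tcp_rot: [[-0.99, -0.14, 0.0], [-0.14, 0.99, 0.0], [-0.0, 0.0, -1.0]]
wrist_force: [0.1, 0.1, -1.3]
gripper_width: 39.6
gripper_force: 30.0
```

```bash
python3 - <<'E'
from h import *
s=manip.get_state();R=s['tcp_rot'];p=s['tool_pos']
print(p,np.arctan2(-R[0,1],R[1,1]),s['gripper_force'],s['gripper_width'])
print(R.T@(np.array([447,-317.5,270])-p))
E
```

```text
[439.33327653  73.15288961 320.98100943] 0.14043950789390836 29.984503984451294 39.614478867263315
[  47.11547579 -387.90061862   50.80122185]
```

send_rows --pt "0.118 -0.97 0 0 0 0 0.36" --pt "0.118 -0.97 0 0 0 0 0.36" --pt "0.118 -0.97 0 0 0 0 0.36" --pt "0.118 -0.97 0 0 0 0 0.36" --pt "0.118 -0.97 0 0 0 0 0.36" --pt "0.118 -0.97 0 0 0 0 0.36" --pt "0.118 -0.97 0 0 0 0 0.36" --pt "0.118 -0.97 0 0 0 0 0.36" --pt "0.118 -0.97 0 0 0 0 0.36" --pt "0.118 -0.97 0 0 0 0 0.36" --pt "0.118 -0.97 0 0 0 0 0.36" --pt "0.118 -0.97 0 0 0 0 0.36" --pt "0.118 -0.97 0 0 0 0 0.36" --pt "0.118 -0.97 0 0 0 0 0.36" --pt "0.118 -0.97 0 0 0 0 0.36" --pt "0.118 -0.97 0 0 0 0 0.36" --pt "0.118 -0.97 0 0 0 0 0.36" --pt "0.118 -0.97 0 0 0 0 0.36" --pt "0.118 -0.97 0 0 0 0 0.36" --pt "0.118 -0.97 0 0 0 0 0.36"

```text
clock: 51.0
tool_pos: [447.1, -318.2, 320.3]
tcp_rot: [[-0.99, -0.138, -0.001], [-0.138, 0.99, 0.0], [0.001, 0.0, -1.0]]
wrist_force: [-0.7, -0.6, -1.8]
gripper_width: 39.8
gripper_force: 30.0
```

send_rows --pt "0 0 0.55 0 0 0 0.36" --pt "0 0 1 0 0 0 0.36" --pt "0 0 1 0 0 0 0.36" --pt "0 0 0 0 0 0 0.36" --pt "0 0 0 0 0 0 0.36" --pt "0 0 0 0 0 0 0.7" --pt "0 0 0 0 0 0 0.7" --pt "0 0 0 0 0 0 0.7" --pt "0 0 -1 0 0 0 0.7" --pt "0 0 -1 0 0 0 0.5" --pt "0 0 -1 0 0 0 0.5" --pt "0 0 -1 0 0 0 0.5" --pt "0 0 0 0 0 0 0.5"

```text
clock: 52.3
tool_pos: [448.1, -317.8, 353.0]
tcp_rot: [[-0.99, -0.141, 0.007], [-0.141, 0.99, -0.003], [-0.006, -0.004, -1.0]]
wrist_force: [-0.5, -0.4, 0.0]
gripper_width: 44.6
gripper_force: 0.0
```

```bash
python3 - <<'E'
from h import *
np.set_printoptions(precision=3,suppress=True)
g=manip.grab_frame("top");s=manip.get_state();print(s['tool_pos'],s['clock'])
cv2.imwrite("pics/t9.png",g)
# lid: pale yellow
h=cv2.cvtColor(g,cv2.COLOR_BGR2HSV);m=((h[...,0]>18)&(h[...,0]<35)&(h[...,2]>170)).astype(np.uint8)
m[:, :240]=0;m=cv2.morphologyEx(m,cv2.MORPH_CLOSE,np.ones((9,9)))
n,l,st,c=cv2.connectedComponentsWithStats(m)
for i in range(1,n):
  if st[i,4]>800:
    r=cv2.minAreaRect(np.argwhere(l==i)[:,::-1].astype(np.float32));B=cv2.boxPoints(r)
    X=np.array([bp("top",u,7)[:2] for u in B]);print(st[i],r,X.mean(0),X.tolist())
E
```

```text
[ 447.558 -317.488  351.151] 52.35
[ 596   72   44  128 5004] ((617.5, 135.5), (127.0, 43.0), 90.0) [ 770.03  -788.354] [[926.5888753568134, -744.8175998648237], [928.0155037330466, -851.2739506828785], [613.1015717952032, -830.421262740363], [612.4137936422303, -726.9039610392766]]
[ 405   84   46   44 1178] ((427.5, 105.5), (43.0, 45.0), 90.0) [ 837.53  -330.585] [[890.2166571692269, -277.27377743188964], [891.6048107342705, -386.17647958482956], [784.712607657927, -383.3888853901209], [783.587363954322, -275.5001983525035]]
[  240   143   247   337 29100] ((363.5642395019531, 315.24176025390625), (228.75152587890625, 345.6849670410156), 4.445148468017578) [ 353.121 -175.301] [[-17.072133398284222, 110.20806094613354], [762.895700417113, 61.609653543960924], [724.893977782422, -479.9971416795468], [-58.23419346060865, -393.02555005889917]]
[ 607  244   33  236 6039] ((623.0, 361.5), (235.0, 32.0), 90.0) [ 240.825 -768.52 ] [[505.26308493869135, -746.9696003314407], [505.59406100309536, -823.3024269358328], [-24.034374174190475, -788.2319668381368], [-23.522505430282024, -715.5769325394068]]
```

send_rows --pt "-0.978 0.733 0 0 0 0 0.5" --pt "-0.978 0.733 0 0 0 0 0.5" --pt "-0.978 0.733 0 0 0 0 0.5" --pt "-0.978 0.733 0 0 0 0 0.5" --pt "-0.978 0.733 0 0 0 0 0.5" --pt "-0.978 0.733 0 0 0 0 0.5" --pt "-0.978 0.733 0 0 0 0 0.5" --pt "-0.978 0.733 0 0 0 0 0.5" --pt "-0.978 0.733 0 0 0 0 0.5" --pt "-0.978 0.733 0 0 0 0 0.5" --pt "-0.978 0.733 0 0 0 0 0.5" --pt "-0.978 0.733 0 0 0 0 0.5" --pt "-0.978 0.733 0 0 0 0 0.5" --pt "-0.978 0.733 0 0 0 0 0.5" --pt "0 0 0 0 0 0.66 0.5" --pt "0 0 0 0 0 0.65 0.5" --pt "0 0 0 0 0 0 0.5" --pt "0 0 0 0 0 0 0.5" --pt "0 0 0 0 0 0 0.5"

```text
clock: 54.25
tool_pos: [689.6, -76.0, 348.9]
tcp_rot: [[-1.0, -0.027, -0.001], [-0.027, 1.0, 0.0], [0.001, 0.0, -1.0]]
wrist_force: [1.1, -0.6, -0.1]
gripper_width: 43.4
gripper_force: 0.0
```

```bash
python3 - <<'E'
from h import *
import pickle
np.set_printoptions(precision=2,suppress=True)
s=manip.get_state();f=manip.grab_frame("wrist");pickle.dump(s,open("w9.pkl","wb"));print(s['tool_pos'],s['tcp_rot'],s['qpos'])
g=manip.grab_frame("top");cv2.imwrite("pics/t10.png",g);cv2.imwrite("pics/w9.png",f)
a=f[20:330];b=cv2.resize(g[220:320,380:500],(348,290));
cv2.imwrite("pics/m9.png",np.vstack([a,np.hstack([b,np.zeros((290,292,3),np.uint8)])]))
w=wcam(s)
for P in [(690,-76,41)]:print(proj(*w,P))
E
```

```text
[689.61 -75.98 348.9 ] [[-1.   -0.03 -0.  ]
 [-0.03  1.    0.  ]
 [ 0.    0.   -1.  ]] [ 0.12  0.54  0.12 -0.   -1.15 -1.67]
[322.97 231.56]
```

View pics/m9.png

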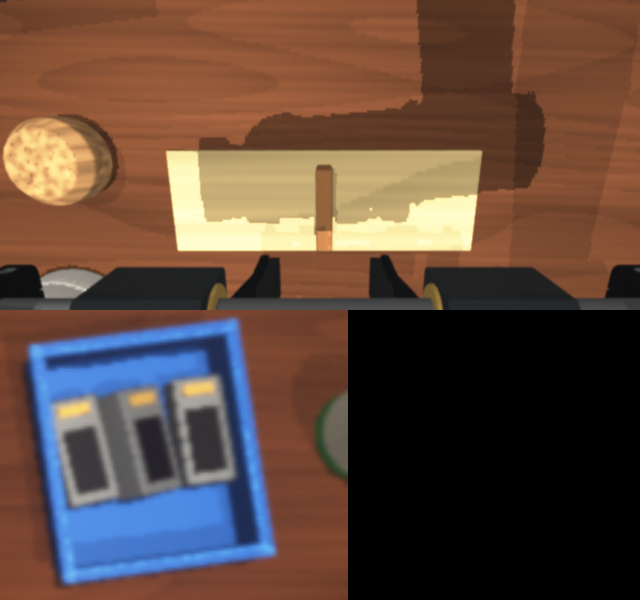

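```bash
python3 - <<'E'
from h import *
import pickle
np.set_printoptions(precision=1,suppress=True)
s=pickle.load(open("w9.pkl","rb"));w=wcam(s)
c=[(167,171),(481,171),(471,270),(178,270)]
X=np.array([bpp(*w,u,7)[:2] for u in c]);print(X,X.mean(0),np.linalg.norm(X[0]-X[1]),np.linalg.norm(X[0]-X[3]))
H=np.array([bpp(*w,u,41)[:2] for u in [(324.5,186),(324.5,270)]]);print(H,H.mean(0))
e=X.mean(0)
print("tool delta",s['tcp_rot'].T@(np.array([*e,188])-s['tool_pos']))
E
```

```text
[[ 647.9 -214.2]
 [ 640.3   61.4]
 [ 733.1   65.6]
 [ 740.7 -212.4]] [690.5 -74.9] 275.64650590283946 92.81007786336951
[[652.5 -75.8]
 [723.7 -73.8]] [688.1 -74.8]
tool delta [ -1.    1.  160.9]
```

send_rows --pt "-0.03 0.05 1 0 0 0 0.5" --pt "0 0 1 0 0 0 0.5" --pt "0 0 1 0 0 0 0.5" --pt "0 0 1 0 0 0 0.5" --pt "0 0 1 0 0 0 0.5" --pt "0 0 1 0 0 0 0.5" --pt "0 0 1 0 0 0 0.5" --pt "0 0 0.74 0 0 0 0.5" --pt "0 0 0 0 0 0 0.4" --pt "0 0 0 0 0 0 0.2" --pt "0 0 0 0 0 0 0.08" --pt "0 0 0 0 0 0 0.05" --pt "0 0 0 0 0 0 0.05" --pt "0 0 0 0 0 0 0.05"

```text
clock: 55.75
tool_pos: [690.7, -75.0, 195.9]
tcp_rot: [[-1.0, -0.027, 0.002], [-0.027, 1.0, -0.0], [-0.002, -0.0, -1.0]]
wrist_force: [-1.1, -0.2, 4.1]
gripper_width: 13.8
gripper_force: 30.0
```

```bash
python3 - <<'E'
from h import *
import pickle
np.set_printoptions(precision=1,suppress=True)
w=wcam(pickle.load(open("w7.pkl","rb")))
q=(501.3,258,.113)
for P in [(-127,-55.5,126),(-127,55.5,126),(-42,-46,50),(-42,46,50),(42,-46,50),(42,46,50),(-127,-51,100),(-127,51,100)]: print(P,proj(*w,W(q,P)))
f=cv2.imread("pics/w7.png");g=cv2.cvtColor(f,cv2.COLOR_BGR2GRAY).astype(int)
print([(r,f[r,300].tolist()) for r in range(28,48,2)]);
print("row5",[c for c in range(190,450) if abs(g[12,c+1]-g[12,c-1])>50]); print("row 60",[c for c in range(190,450) if abs(g[60,c+1]-g[60,c-1])>40])
s=manip.get_state();print(s['tool_pos'],s['gripper_width'],s['gripper_force'])
E
```

```text
(-127, -55.5, 126) [221.6  35.1]
(-127, 55.5, 126) [420.9  35.9]
(-42, -46, 50) [265.9 173.7]
(-42, 46, 50) [377.4 174. ]
(42, -46, 50) [270.  268.9]
(42, 46, 50) [373.2 269. ]
(-127, -51, 100) [240.   45.7]
(-127, 51, 100) [402.9  46.3]
[(28, [247, 250, 252]), (30, [246, 250, 251]), (32, [247, 250, 251]), (34, [225, 232, 234]), (36, [111, 122, 127]), (38, [100, 142, 161]), (40, [101, 148, 170]), (42, [111, 163, 187]), (44, [159, 229, 246]), (46, [102, 150, 172])]
row5 [217, 218, 219, 403, 404]
row 60 [238, 239, 240, 247, 248, 249, 400, 401]
[690.7 -75.  195.9] 13.779465302367125 29.99991085845977
```

send_rows --pt "0 0 -0.5 0 0 0 0.05" --pt "0 0 -1 0 0 0 0.05" --pt "0 0 -1 0 0 0 0.05" --pt "0 0 -1 0 0 0 0.05" --pt "0 0 -1 0 0 0 0.05" --pt "0 0 -1 0 0 0 0.05" --pt "0 0 -1 0 0 0 0.05" --pt "0 0 -1 0 0 0 0.05" --pt "0 0 -1 0 0 0 0.05" --pt "0 0 -1 0 0 0 0.05" --pt "0 0 -0.5 0 0 0 0.05"

```text
clock: 56.85
tool_pos: [690.2, -74.7, 396.4]
tcp_rot: [[-1.0, -0.026, 0.002], [-0.026, 1.0, 0.0], [-0.002, 0.0, -1.0]]
wrist_force: [0.7, 0.3, -2.2]
gripper_width: 13.6
gripper_force: 30.0
```

send_rows --pt "0 0 0 0 0 -0.5 0.05" --pt "0 0 0 0 0 -1 0.05" --pt "0 0 0 0 0 -1 0.05" --pt "0 0 0 0 0 -1 0.05" --pt "0 0 0 0 0 -1 0.05" --pt "0 0 0 0 0 -1 0.05" --pt "0 0 0 0 0 -1 0.05" --pt "0 0 0 0 0 -1 0.05" --pt "0 0 0 0 0 -1 0.05" --pt "0 0 0 0 0 -1 0.05" --pt "0 0 0 0 0 -1 0.05" --pt "0 0 0 0 0 -1 0.05" --pt "0 0 0 0 0 -1 0.05" --pt "0 0 0 0 0 -1 0.05" --pt "0 0 0 0 0 -1 0.05" --pt "0 0 0 0 0 -1 0.05" --pt "0 0 0 0 0 -1 0.05" --pt "0 0 0 0 0 -1 0.05" --pt "0 0 0 0 0 -1 0.05" --pt "0 0 0 0 0 -0.5 0.05"

```text
clock: 58.85
tool_pos: [690.0, -74.6, 393.3]
tcp_rot: [[0.116, -0.993, -0.003], [-0.993, -0.116, 0.001], [-0.001, 0.002, -1.0]]
wrist_force: [0.4, 0.1, -3.0]
gripper_width: 13.7
gripper_force: 30.0
```

```bash
cat > plan.py <<'E'
from h import *
from scipy.spatial.transform import Rotation as Ro
np.set_printoptions(precision=3,suppress=True)
Q=(502.3,255.8,.113);h=195.9
def pose(Ex,Ez,th,Ey=-0.8,q=Q):
    c,s=np.cos(th),np.sin(th);ex=np.array([c,0,s]);ez=np.array([-s,0,c]);ey=np.array([0,1.,0])
    p=np.array([Ex,Ey,Ez])+139.5*ex+h*ez
    Z=Ro.from_euler('z',q[2]).as_matrix()
    return np.array([q[0],q[1],0])+Z@p, Z@np.column_stack([-ey,-ex,-ez])
def delta(a,b):
    (p,R),(p2,R2)=a,b
    return np.r_[R.T@(p2-p)/20, np.degrees(Ro.from_matrix(R.T@R2).as_rotvec())/5]
def cur():
    s=manip.get_state();return s['tool_pos'],s['tcp_rot']
E
python3 - <<'E'
from plan import *
c=cur();print(c)
for a in [(-100,180,0),(-100,180,.2)]: print(delta(c,pose(*a)))
print("tilt in place",delta(pose(-105,180,0),pose(-105,180,.2)))
E
```

```text
(array([690.02 , -74.641, 393.306]), array([[ 0.116, -0.993, -0.003],
       [-0.993, -0.116,  0.001],
       [-0.001,  0.002, -1.   ]]))
[-17.451   5.434   0.9     0.028   0.011   0.034]
[-17.458   7.522  -0.285   2.32    0.014   0.033]
tilt in place [-0.     2.085 -1.19   2.292  0.    -0.   ]
```

send_rows --pt "-0.97 0.31 0 0 0 0 0.05" --pt "-0.97 0.31 0 0 0 0 0.05" --pt "-0.97 0.31 0 0 0 0 0.05" --pt "-0.97 0.31 0 0 0 0 0.05" --pt "-0.97 0.31 0 0 0 0 0.05" --pt "-0.97 0.31 0 0 0 0 0.05" --pt "-0.97 0.31 0 0 0 0 0.05" --pt "-0.97 0.31 0 0 0 0 0.05" --pt "-0.97 0.31 0 0 0 0 0.05" --pt "-0.97 0.31 0 0 0 0 0.05" --pt "-0.97 0.31 0 0 0 0 0.05" --pt "-0.97 0.31 0 0 0 0 0.05" --pt "-0.97 0.31 0 0 0 0 0.05" --pt "-0.97 0.31 0 0 0 0 0.05" --pt "-0.97 0.31 0 0 0 0 0.05" --pt "-0.97 0.31 0 0 0 0 0.05" --pt "-0.97 0.31 0 0 0 0 0.05" --pt "-0.97 0.31 0 0 0 0 0.05"

```text
clock: 60.65
tool_pos: [538.1, 260.9, 394.5]
tcp_rot: [[0.114, -0.993, -0.001], [-0.993, -0.114, 0.0], [-0.0, 0.001, -1.0]]
wrist_force: [-0.1, 0.6, -3.3]
gripper_width: 13.7
gripper_force: 30.0
```

send_rows --pt "0 0.4 -0.24 0.46 0 0 0.05" --pt "0 0.4 -0.24 0.46 0 0 0.05" --pt "0 0.4 -0.24 0.46 0 0 0.05" --pt "0 0.4 -0.24 0.46 0 0 0.05" --pt "0 0.4 -0.24 0.46 0 0 0.05" --pt "0 0 0 0 0 0 0.05" --pt "0 0 0 0 0 0 0.05" --pt "0 0 0 0 0 0 0.05"

```text
clock: 61.45
tool_pos: [498.3, 255.1, 415.1]
tcp_rot: [[0.114, -0.974, 0.197], [-0.994, -0.111, 0.023], [-0.0, -0.199, -0.98]]
wrist_force: [-0.7, -0.1, -2.6]
gripper_width: 14.1
gripper_force: 30.0
```

```bash
python3 - <<'E'
from plan import *
c=cur();print(c, manip.get_state()['wrist_force'])
a=pose(-110,150,.2);b=pose(-110,105,.2);d=pose(-139,105,.2)
print(delta(c,a),delta(a,b),delta(b,d))
f=manip.grab_frame("wrist");cv2.imwrite("pics/w10.png",f)
t=manip.grab_frame("top");s=manip.grab_frame("scene")
cv2.imwrite("pics/m10.png",np.vstack([np.hstack([cv2.resize(t[140:320,100:240],(320,411)),cv2.resize(s[130:320,380:560],(390,411))]),cv2.resize(f[140:330],(710,189))[:, :]])[:600])
E
```

```text
(array([498.324, 255.104, 415.077]), array([[ 0.114, -0.974,  0.197],
       [-0.994, -0.111,  0.023],
       [-0.   , -0.199, -0.98 ]])) [-0.694 -0.132 -2.573]
[0.028 0.851 2.142 0.001 0.004 0.008] [0.    0.447 2.205 0.    0.    0.   ] [ 0.     1.421 -0.288  0.     0.     0.   ]
```

View pics/m10.png

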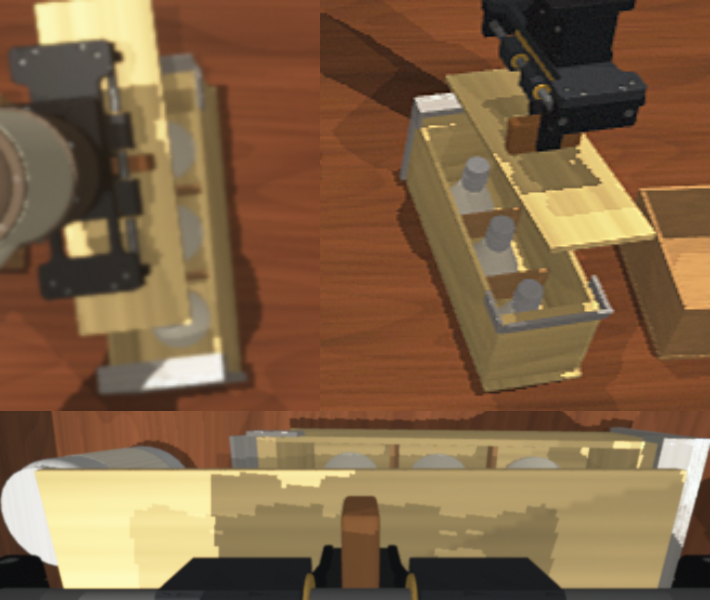

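send_rows --pt "0.03 0.28 0.71 0 0 0 0.05" --pt "0 0.28 0.71 0 0 0 0.05" --pt "0 0.28 0.71 0 0 0 0.05" --pt "0 0.15 0.74 0 0 0 0.05" --pt "0 0.15 0.74 0 0 0 0.05" --pt "0 0.15 0.72 0 0 0 0.05" --pt "0 0 0 0 0 0 0.05" --pt "0 0 0 0 0 0 0.05" --pt "0 0 0 0 0 0 0.05"

```text
clock: 62.5
tool_pos: [491.0, 253.6, 326.2]
tcp_rot: [[0.113, -0.973, 0.2], [-0.994, -0.111, 0.024], [-0.001, -0.201, -0.98]]
wrist_force: [-0.3, 1.2, -2.3]
gripper_width: 13.9
gripper_force: 30.0
```

```bash
python3 - <<'E'
from plan import *
c=cur();print(c[0], manip.get_state()['wrist_force'])
print(delta(c,pose(-110,105,.2)),delta(c,pose(-139,105,.2)))
E
```

```text
[490.996 253.571 326.202] [-0.285  1.23  -2.299]
[-0.007  0.05   0.066 -0.028  0.013  0.006] [-0.008  1.47  -0.226 -0.028  0.013  0.006]
```

send_rows --pt "0 0.25 -0.05 0 0 0 0.05" --pt "0 0.25 -0.05 0 0 0 0.05" --pt "0 0.25 -0.05 0 0 0 0.05" --pt "0 0.25 -0.05 0 0 0 0.05" --pt "0 0.25 -0.05 0 0 0 0.05" --pt "0 0 0 0 0 0 0.05" --pt "0 0 0 0 0 0 0.05"

```text
clock: 63.2
tool_pos: [465.1, 250.5, 325.3]
tcp_rot: [[0.114, -0.973, 0.198], [-0.994, -0.111, 0.023], [-0.0, -0.2, -0.98]]
wrist_force: [-0.3, 0.5, -2.9]
gripper_width: 13.7
gripper_force: 30.0
```

send_rows --pt "0 0.1 0 0 0 0 0.05" --pt "0 0.1 0 0 0 0 0.05" --pt "0 0 0 0 0 0 0.05"

```text
clock: 63.5
tool_pos: [461.1, 249.8, 324.1]
tcp_rot: [[0.113, -0.974, 0.198], [-0.994, -0.111, 0.022], [0.0, -0.199, -0.98]]
wrist_force: [-0.3, -0.4, -3.1]
gripper_width: 14.0
gripper_force: 30.0
```

send_rows --pt "0 0.1 0 0 0 0 0.05" --pt "0 0 0 0 0 0 0.05" --pt "0 0 0 0 0 0 0.05"

```text
clock: 63.8
tool_pos: [459.4, 249.7, 323.9]
tcp_rot: [[0.113, -0.974, 0.198], [-0.994, -0.111, 0.023], [0.0, -0.199, -0.98]]
wrist_force: [-0.9, -0.3, -3.2]
gripper_width: 13.5
gripper_force: 30.0
```

send_rows --pt "0 0.1 0 0 0 0 0.05" --pt "0 0 0 0 0 0 0.05" --pt "0 0 0 0 0 0 0.05"

```text
clock: 64.1
tool_pos: [457.9, 249.8, 324.1]
tcp_rot: [[0.114, -0.973, 0.2], [-0.993, -0.111, 0.024], [-0.001, -0.201, -0.98]]
wrist_force: [4.1, -0.6, -2.6]
gripper_width: 13.8
gripper_force: 30.0
```

send_rows --pt "0 0.1 0 0 0 0 0.05" --pt "0 0 0 0 0 0 0.05" --pt "0 0 0 0 0 0 0.05"

```text
clock: 64.4
tool_pos: [456.9, 249.9, 324.7]
tcp_rot: [[0.115, -0.972, 0.203], [-0.993, -0.112, 0.026], [-0.002, -0.205, -0.979]]
wrist_force: [7.8, -1.5, -0.9]
gripper_width: 13.6
gripper_force: 30.0
```

```bash
python3 - <<'E'
from plan import *
c=cur();print(c[0], manip.get_state()['wrist_force'],manip.get_state()['moment'])
print(delta(c,pose(-143,105,.2)))
E
```

```text
[456.897 249.933 324.743] [ 7.808 -1.548 -0.948] [-0.579 -1.992 -0.05 ]
[ 0.005 -0.028  0.008 -0.071  0.029  0.022]
```

send_rows --pt "0 -0.15 0 0 0 0 0.05" --pt "0 -0.15 0 0 0 0 0.05" --pt "0 0 0 0 0 0 0.05" --pt "0 0 0 0 0 0 0.05"

```text
clock: 64.8
tool_pos: [461.0, 249.8, 323.9]
tcp_rot: [[0.113, -0.974, 0.197], [-0.994, -0.111, 0.022], [0.001, -0.198, -0.98]]
wrist_force: [0.1, -0.3, -2.3]
gripper_width: 13.4
gripper_force: 30.0
```

```bash
python3 - <<'E'
from plan import *
c=cur();print(c[0], manip.get_state()['wrist_force'])
print(delta(c,pose(-139.3,105,.2)))
ths=np.linspace(.2,0,11);zs=np.linspace(105,101.5,11)
P=[pose(-139.3,z,t) for z,t in zip(zs,ths)]
for a,b in zip(P,P[1:]): print(delta(a,b))
E
```

```text
[461.028 249.761 323.888] [ 0.12  -0.328 -2.281]
[-0.027 -0.017 -0.038  0.006 -0.007  0.005]
[ 0.    -0.191  0.159 -0.229  0.    -0.   ]
[-0.    -0.191  0.159 -0.229 -0.    -0.   ]
[-0.    -0.192  0.159 -0.229  0.     0.   ]
[-0.    -0.192  0.159 -0.229  0.    -0.   ]
[ 0.    -0.192  0.159 -0.229  0.     0.   ]
[ 0.    -0.193  0.159 -0.229  0.    -0.   ]
[ 0.    -0.193  0.159 -0.229 -0.     0.   ]
[-0.    -0.193  0.159 -0.229 -0.     0.   ]
[-0.    -0.194  0.159 -0.229  0.    -0.   ]
[-0.    -0.194  0.159 -0.229  0.     0.   ]
```

send_rows --pt "-0.02 -0.19 0.16 -0.23 0 0 0.05" --pt "0 -0.19 0.16 -0.23 0 0 0.05" --pt "0 -0.19 0.16 -0.23 0 0 0.05" --pt "0 -0.19 0.16 -0.23 0 0 0.05" --pt "0 -0.19 0.16 -0.23 0 0 0.05" --pt "0 -0.19 0.16 -0.23 0 0 0.05" --pt "0 -0.19 0.16 -0.23 0 0 0.05" --pt "0 0 0 0 0 0 0.05" --pt "0 0 0 0 0 0 0.05"

```text
clock: 65.7
tool_pos: [490.6, 253.6, 305.7]
tcp_rot: [[0.113, -0.992, 0.06], [-0.994, -0.113, 0.007], [0.0, -0.06, -0.998]]
wrist_force: [-0.3, 0.4, -2.4]
gripper_width: 13.6
gripper_force: 30.0
```

```bash
python3 - <<'E'
from plan import *
c=cur();print(c[0], manip.get_state()['wrist_force'],manip.get_state()['moment'])
print(delta(c,pose(-139.3,102.55,.06)), delta(c,pose(-139.3,101,0)))
E
```

```text
[490.646 253.604 305.706] [-0.308  0.363 -2.443] [0.005 0.265 0.011]
[-0.003 -0.004 -0.038  0.    -0.002  0.004] [-0.003 -0.574  0.476 -0.687 -0.002  0.004]
```

send_rows --pt "0 -0.19 0.14 -0.23 0 0 0.05" --pt "0 -0.19 0.14 -0.23 0 0 0.05" --pt "0 -0.19 0.14 -0.23 0 0 0.05" --pt "0 0 0 0 0 0 0.05" --pt "0 0 0 0 0 0 0.05"

```text
clock: 66.2
tool_pos: [502.4, 255.0, 297.7]
tcp_rot: [[0.113, -0.994, -0.0], [-0.994, -0.113, -0.0], [0.0, 0.0, -1.0]]
wrist_force: [0.0, 0.4, -3.4]
gripper_width: 13.6
gripper_force: 30.0
```

send_rows --pt "0 0 0.05 0 0 0 0.05" --pt "0 0 0 0 0 0 0.05" --pt "0 0 0 0 0 0 0.05"

```text
clock: 66.5
tool_pos: [502.0, 254.9, 297.0]
tcp_rot: [[0.114, -0.994, 0.0], [-0.994, -0.114, 0.0], [-0.0, -0.0, -1.0]]
wrist_force: [-0.9, 0.3, -2.3]
gripper_width: 13.7
gripper_force: 30.0
```

```bash
python3 - <<'E'
from plan import *
c=cur();print(c[0], manip.get_state()['wrist_force'],manip.get_state()['moment'])
print(delta(c,pose(-139.3,100,0)))
E
```

```text
[502.004 254.95  297.042] [-0.856  0.274 -2.258] [0.031 0.055 0.011]
[-0.001 -0.029  0.057 -0.001  0.     0.009]
```

send_rows --pt "0 0 0.05 0 0 0 0.05" --pt "0 0 0 0 0 0 0.05" --pt "0 0 0 0 0 0 0.05"

```text
clock: 66.8
tool_pos: [502.1, 255.0, 296.0]
tcp_rot: [[0.113, -0.994, 0.0], [-0.994, -0.113, 0.0], [-0.0, -0.0, -1.0]]
wrist_force: [0.5, 0.4, -2.8]
gripper_width: 13.8
gripper_force: 30.0
```

send_rows --pt "0 0 0.05 0 0 0 0.05" --pt "0 0 0 0 0 0 0.05" --pt "0 0 0 0 0 0 0.05"

```text
clock: 67.1
tool_pos: [502.1, 255.0, 295.8]
tcp_rot: [[0.114, -0.994, 0.001], [-0.994, -0.114, 0.0], [-0.0, -0.001, -1.0]]
wrist_force: [-3.0, -1.6, 4.8]
gripper_width: 14.1
gripper_force: 30.0
```

send_rows --pt "0 0 0.05 0 0 0 0.05" --pt "0 0 0 0 0 0 0.05" --pt "0 0 0 0 0 0 0.05"

```text
clock: 67.4
tool_pos: [502.1, 255.0, 295.8]
tcp_rot: [[0.114, -0.993, 0.001], [-0.993, -0.114, 0.0], [-0.0, -0.001, -1.0]]
wrist_force: [-5.4, -1.1, 10.4]
gripper_width: 13.8
gripper_force: 30.0
```

send_rows --pt "0 0 0 0 0 0 0.15" --pt "0 0 0 0 0 0 0.2" --pt "0 0 0 0 0 0 0.35" --pt "0 0 0 0 0 0 0.5" --pt "0 0 0 0 0 0 0.5" --pt "0 0 -0.5 0 0 0 0.5" --pt "0 0 -1 0 0 0 0.5" --pt "0 0 -1 0 0 0 0.5" --pt "0 0 -1 0 0 0 0.5" --pt "0 0 -1 0 0 0 0.5" --pt "0 0 -1 0 0 0 0.5" --pt "0 0 -1 0 0 0 0.5" --pt "0 0 -1 0 0 0 0.5" --pt "1 0 -1 0 0 0 0.5" --pt "1 0 -1 0 0 0 0.5" --pt "1 0 -1 0 0 0 0.5" --pt "1 0 -1 0 0 0 0.5" --pt "1 0 -1 0 0 0 0.5" --pt "0 0 0 0 0 0 0.5" --pt "0 0 0 0 0 0 0.5"

```text
clock: 69.4
tool_pos: [513.2, 155.3, 544.3]
tcp_rot: [[0.112, -0.994, 0.001], [-0.994, -0.112, 0.001], [-0.001, -0.001, -1.0]]
wrist_force: [-0.0, 0.2, -0.2]
gripper_width: 43.5
gripper_force: 0.0
```

```bash
python3 - <<'E'
from plan import *
t=manip.grab_frame("top");s=manip.grab_frame("scene")
cv2.imwrite("pics/m11.png",np.hstack([cv2.resize(t[180:330,100:500],(420,158)) if 0 else cv2.resize(np.ascontiguousarray(t[150:330,380:490]),(330,540)),cv2.resize(s[150:330,390:540],(450,540))]))
E
```

```text
(no output)
```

View pics/m11.png

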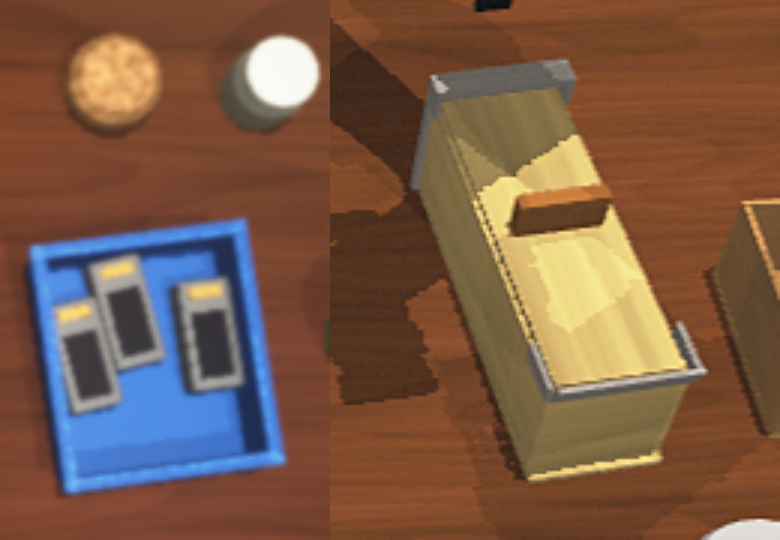

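The lid lies flat on the crate, with one end under the lip and the other inside the stop. All three packs are in the basket: one was knocked a little, but it is still inside. The twine and jar have not moved. I'm handing the job in.

```bash
python3 -c "
from station import manip
print(manip.finish_job())"
```

```text
the job is handed in; nothing more can be done
None
```

The job is handed in: all three lamps are in the crate, all three battery packs are in the basket, and the lid is hooked under the lip and lying flat. The last picture showed the packs and the lid in place, but the hand-in returned no verdict.

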